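# Dig the kitchen timer out from behind the canisters and set it on the recipe stand

## Robot

A 6-joint arm with a two-finger parallel gripper is mounted at the origin on the work surface. World frame = base frame: x ahead of the robot, y to its left, z up, the work surface at z = 0. Lengths are in mm, angles in rad, forces in N, time in s.
With the tool pointing down it reaches from about 325 to 775 mm from the base axis. Payload 9.3 kg.
Tool frame: the origin (TCP) lies on the mounting face of the last link; the fingertips stand tip_reach ahead of it and the grasp point (between the pads) lies 155 mm ahead of it (tip_reach is the distance from the TCP to the fingertips, in mm); z points along the fingers, y is the direction in which the jaws open and shut (so a half turn about z gives the same grasp; the last joint's range is limited). The gripper opens to 85 mm and grips with 20 to 120 N. Pads are 22 mm wide; open, the fingers measure 114 mm over their backs; the gripper's body (76 mm by 85 mm) begins 54 mm behind the grasp point. The pads swing forward as they close: fully open they stand 13 mm farther back than shut.
Start: joints at [-1.379, 0.259, 0.021, 1.334, 0, 1.418], TCP at [185.898, -517.629, 404.679] pointing down, gripper open.
Joint ranges: [-3.04, 3.04], [-0.91, 1.82], [-1.04, 1.36], [-1.92, 1.95], [-1.52, 1.45], [-3.14, 3.14]. Speed limits (rad/s): [2.22, 2.22, 2.79, 3.14, 3.14, 3.14].

## Interface

Orientations are given as a 3x3 rotation matrix whose columns are the frame's x, y, z axes.
In Python, from workcell import * gives the robot as it stands.
- The arm moves only by the tool jog_arm, never from a script. Its argument "plan" is one flat list of numbers, 7 for each row, row after row: the shift along the tool's x, y, z scaled (see below), then the turn, a rotation vector about the tool's x, y, z scaled (see below), then the closure, from 0 (fully open) to 1 (shut). A call has 1 to 5 rows; each row is the pose to reach, as a shift and turn from the pose commanded when the call began, along the tool's axes at that moment; what a row does not reach only later rows make up. The controller multiplies each number of a shift by 0.4 m and each number of a turn by pi/2 rad. A row lasts 1/12 s, in which the tool goes at most 41.7 mm and 7.16 degrees, less where a joint would pass 70% of its speed; a pose out of reach is approached as far as the arm can. A call with a number of a shift or a turn outside -1 to 1 is refused whole. A call with a gripper value outside its range is refused whole. The fingers move at their own pace and stop on an object; the grip force is fixed at half the most. Time passes only in rows, so rows that repeat a pose let the fingers close. It gives the time, the measured TCP pose, the force and the opening at its end, in the units of the state.
- observe(): the state, without advancing time (a new reading comes with each control period).
- grab_frame(name): name is "side" or "top"; returns the picture (420x560x3 uint8, red, green, blue); there is no depth.
- camera_info(name): a dict with "K" (3x3 intrinsics, pixels), "R" (3x3) and "t" (3): a world point X has camera coordinates R X + t. Camera axes: x right, y down, z forward; pixel columns grow to the right and rows downward; lengths in mm; the calibration is good to about 2 mm. A picture is of the moment at which its call begins. camera_info takes no time and is no camera call.
- sign_off(): hands the job in, once; it reports no verdict.
The state is a dict: "time": time; "qpos": joint angles; "joint_velocities": joint speeds; "joint_torque": joint torques, N m; "ee_pos": TCP position; "tcp_rot": TCP orientation; "force": force on the tool from outside, world axes, zero at the start; "torque": the same for the moment, N m; "gripper_width": finger opening in mm.
Only numpy, scipy, OpenCV 4.12 (cv2) and the standard library are available. Lean on these libraries where they do the work, as an engineer would, in place of code of your own. Each camera call takes 0.05 s, during which the arm holds its last target. There are 200 camera calls.

## Task

The grey kitchen timer lies hemmed in by the red, blue and white canisters on the wooden board: move all three canisters, upright, onto the yellow tray, then take the timer and lay it on the middle of the sloping recipe stand, right way up (buttons at the bottom), with its lower edge resting against the ledge. Only then put the canisters back on the board, each upright in the very place where it stood before. Leave the salt and pepper shakers and the blue cup where they are.

Things in the scene. Friction and masses are not known exactly. Their poses are not given: they have to be found in the camera images.
- red_canister: red enamelled tin canister with a red lid fixed tight, one rigid piece, 0.3 kg. Body 60 mm across and 80 mm high, shoulder to 87 mm, lid a plain cylinder 50 mm across from 87 to 120 mm above the underside: a good place to grip. Origin at the centre of the underside, z up; round, its yaw means nothing. At the start it stands upright on the wooden board, in any of three places.
- blue_canister: blue enamelled tin canister with a blue lid fixed tight, one rigid piece, 0.3 kg. Body 60 mm across and 80 mm high, shoulder to 87 mm, lid a plain cylinder 50 mm across from 87 to 120 mm above the underside: a good place to grip. Origin at the centre of the underside, z up; round, its yaw means nothing. At the start it stands upright on the wooden board, in any of three places.
- white_canister: white enamelled tin canister with a white lid fixed tight, one rigid piece, 0.3 kg. Body 60 mm across and 80 mm high, shoulder to 87 mm, lid a plain cylinder 50 mm across from 87 to 120 mm above the underside: a good place to grip. Origin at the centre of the underside, z up; round, its yaw means nothing. At the start it stands upright on the wooden board, in any of three places.
- timer: grey digital kitchen timer, a flat block lying face up, 62 mm along its x (bottom to top of its face), 56 mm along its y, 22 mm thick, 85 g. Pale display in a black frame in the upper half (+x), a row of three round buttons (one orange, two white) near the lower edge (-x). Origin at the centre of its underside, z out of the face. Grip it by the 56 mm width; canisters stand 4 to 13 mm off three of its edges.
- board: fixed wooden board, 220 x 220 mm, 12 mm thick; canisters, timer and both shakers stand on it. Origin at the centre of its underside, x towards its far side, z up. Timer and two canisters (left and right of it) stand in the +x half, the third canister in front of the timer, the shakers in the two corners towards -x.
- tray: fixed yellow tray, 310 mm along its x, 220 mm along its y, rim 20 mm high, inner floor 6 mm above the worktop. Origin at the centre of its underside. The cup stands in the part towards +y; the rest is free for canisters, centres within 130 mm (x) and 85 mm (y) of the tray's. Other kitchen equipment stands well clear, along the back (x over 0.78, up to 0.24 m high) and sides (|y| over 0.52) of the worktop.
- rest: sloping face of the fixed pale-wood recipe stand, 120 mm up the slope, 150 mm wide, 20 deg from level, ledge along its lower edge, 14 mm proud, 8 mm thick, full width. Origin on the face in the corner with the ledge, at mid width, 32 mm above the worktop; x up the slope, y along the ledge, z square out of the face. Lacquered: the timer slides down to the ledge. Seated timer: axes parallel, origin at x = 31 mm, y = z = 0.
- salt: salt shaker, all white ceramic, 38 mm across at the foot, 57 mm high, loose, stands on the front part of the wooden board. Origin at the centre of the underside. To be left alone.
- pepper: pepper shaker, all black, 38 mm across at the foot, 57 mm high, loose, stands on the front part of the wooden board. Origin at the centre of the underside. To be left alone.
- cup: blue ceramic cup without handle, 64 mm across the rim, 50 mm high, loose, stands on the yellow tray. Origin at the centre of its underside. To be left alone.
Things that resemble listed ones, but are neither listed nor needed, are in the scene too. Of the things that look like the blue_canister, the smaller one is meant.

How it is judged (in metres and radians):
On the way, in this order (a step that is already met when the one before it is completed fails the run):
1. all three canisters stand upright on the yellow tray (x of red_canister in the frame of tray between -0.13 and 0.13 m and y of red_canister in the frame of tray between -0.085 and 0.085 m and z of each of red_canister, blue_canister, white_canister in the frame of tray below 0.012 m and angle between each of red_canister, blue_canister, white_canister's own z axis and vertical below 0.15 rad and linear speed of each of red_canister, blue_canister, white_canister below 0.03 m/s and x of blue_canister in the frame of tray between -0.13 and 0.13 m and y of blue_canister in the frame of tray between -0.085 and 0.085 m and x of white_canister in the frame of tray between -0.13 and 0.13 m and y of white_canister in the frame of tray between -0.085 and 0.085 m), for 0.2 s.
2. with the canisters still on the tray, the timer lies released on the recipe stand, right way up, against the ledge (all of step 1 and x of timer in the frame of rest between 0.025 and 0.039 m and y of timer in the frame of rest between -0.015 and 0.015 m and z of timer in the frame of rest below 0.005 m and angle between the z axis of timer and the z axis of rest, either way round below 0.12 rad and angle between the x axis of timer and the x axis of rest, either way round below 0.2 rad and angle between timer's own x axis and vertical below 1.4 rad and linear speed of timer below 0.02 m/s and contact force between the fingers and timer below 0.1 N), for 0.3 s.
At the end, for the whole second after the job is handed in: The timer lies flat on the sloping face, right way up, lower edge within 8 mm of the ledge, centred within 15 mm, square within 0.2 rad; each canister stands upright and at rest within 15 mm of where it stood at the start; all released (x of timer in the frame of rest between 0.025 and 0.039 m and y of timer in the frame of rest between -0.015 and 0.015 m and z of timer in the frame of rest below 0.005 m and angle between the z axis of timer and the z axis of rest, either way round below 0.12 rad and angle between the x axis of timer and the x axis of rest, either way round below 0.2 rad and angle between timer's own x axis and vertical below 1.4 rad and linear speed of each of timer, red_canister, blue_canister, white_canister below 0.02 m/s and contact force between the fingers and timer below 0.1 N and distance of each of red_canister, blue_canister, white_canister from where it was at the start of the episode below 0.015 m and angle between each of red_canister, blue_canister, white_canister's own z axis and vertical below 0.1 rad); the robot touches nothing.
It fails at once if the salt shaker was shifted by more than 25 mm or knocked over (distance of salt from where it was at the start of the episode above 0.025 m or angle between salt's own z axis and vertical above 0.5 rad).
It fails at once if the pepper shaker was shifted by more than 25 mm or knocked over (distance of pepper from where it was at the start of the episode above 0.025 m or angle between pepper's own z axis and vertical above 0.5 rad).
It fails at once if the blue cup was shifted by more than 25 mm or knocked over (distance of cup from where it was at the start of the episode above 0.025 m or angle between cup's own z axis and vertical above 0.5 rad).
It fails at once if a canister was knocked over (angle between any of red_canister, blue_canister, white_canister's own z axis and vertical above 0.6 rad).
It also fails if it takes over 136 s, if anything falls off the work surface, if the arm or the gripper's body presses on something with over 40 N, if the wrist force passes 120 N, or if a joint passes its speed limit or range.

## Working session

There is one attempt and no reset: what is moved stays moved. The work goes in short steps, Python scripts to look and compute and a tool call to move; the robot and the scene stay as the last step left them, time stands still between calls to the robot, and variables do not carry over. Pictures are saved under pics/ and viewed, about 12 in all and at most 16, crops included, and the job is handed in when it is done.

Besides the shell and the picture viewer there is one more tool, called after "Request:" as name(argument=value, ...) on one line, values as JSON. jog_arm: Moves the arm, as the interface text tells. Shifts and turns lie within -1 to 1; 1 stands for 0.4 m of shift or pi/2 rad of turn. Its arguments: {"type":"object","properties":{"plan":{"type":"array","items":{"type":"number","minimum":-1,"maximum":1}}},"required":["plan"]}

```bash
ls; mkdir -p pics; python3 - <<'E'
from workcell import *
import cv2,numpy as np
s=observe();print(s['time'],s['ee_pos'],s['tcp_rot'],s['gripper_width'],[k for k in s])
for n in('side','top'):
    im=grab_frame(n);cv2.imwrite(f'pics/{n}0.png',im[:,:,::-1]);c=camera_info(n);print(n,c, -np.array(c['R']).T@c['t'])
a=cv2.imread('pics/side0.png');b=cv2.imread('pics/top0.png')
E
```

```text
pics
0.0 [ 185.89536486 -517.58941424  404.04517016] [[ 9.41141737e-01  3.38012091e-01 -2.37968239e-04]
 [ 3.38012094e-01 -9.41140789e-01  1.35638559e-03]
 [ 2.34513115e-04 -1.35698724e-03 -9.99999052e-01]] 85.14006583606681 ['time', 'qpos', 'joint_velocities', 'joint_torque', 'ee_pos', 'tcp_rot', 'force', 'torque', 'gripper_width']
side {'K': array([[403.00780388,   0.        , 284.73919881],
       [  0.        , 403.00780388, 211.57477901],
       [  0.        ,   0.        ,   1.        ]]), 'R': array([[-0.96150125, -0.27456081, -0.01147601],
       [-0.14766294,  0.55142784, -0.82104993],
       [ 0.23175633, -0.78774596, -0.57074102]]), 't': array([541.16707267, 120.4692801 , 820.11249671])} [348.05540748 728.19346192 573.19357167]
top {'K': array([[448.00123722,   0.        , 284.07062215],
       [  0.        , 448.00123722, 207.14929989],
       [  0.        ,   0.        ,   1.        ]]), 'R': array([[ 0.02438042, -0.99952828, -0.01867639],
       [-0.99426459, -0.0222976 , -0.10459803],
       [ 0.10413225,  0.02111942, -0.9943392 ]]), 't': array([  39.84772381,  565.16075204, 1170.71014255])} [ 439.03913824   27.70593853 1223.9418984 ]
```

View pics/top0.png

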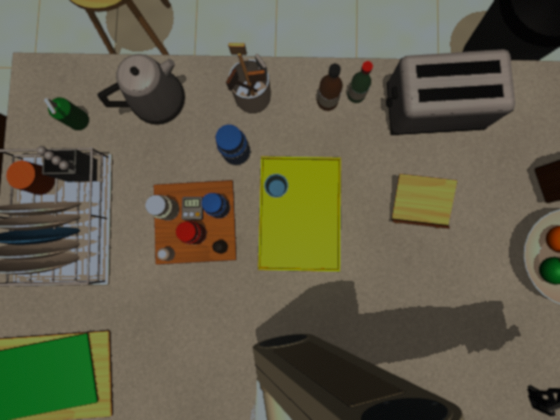

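View pics/side0.png

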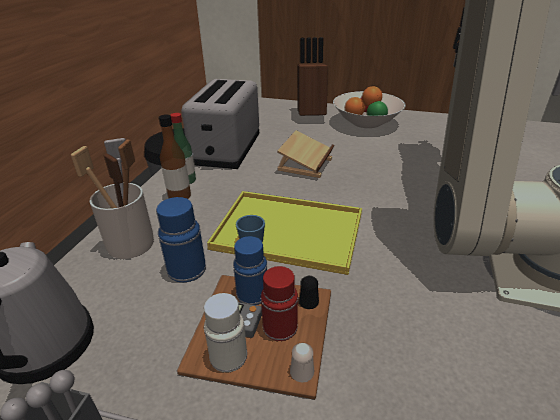

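The top view shows the board at about (195,222), with white canister (158,206), blue (213,205), red (188,231), timer (192,208), salt (164,255) and pepper (220,246). The tray is at (300,213) with the cup at (276,186), and the stand at (425,201). There are two blue canister-like things: a larger one off the board at (232,145), and a smaller one on the board at (213,205). The smaller one is meant. I'll confirm it in an enlarged crop.

```bash
python3 - <<'E'
import cv2,numpy as np
b=cv2.imread('pics/top0.png');a=cv2.imread('pics/side0.png')
f=lambda im,x,y,w,h,W,H:cv2.convertScaleAbs(cv2.resize(im[y:y+h,x:x+w],(W,H),interpolation=cv2.INTER_CUBIC),alpha=1.4)
t=np.hstack([f(b,140,120,120,150,400,500)[:300*5//3],f(b,380,160,90,90,400,500*1)[:,:]])
cv2.imwrite('pics/crop1.png',t)
t=np.hstack([f(a,170,190,180,210,400,467),f(a,265,120,80,70,400,350) if 0 else cv2.copyMakeBorder(f(a,265,120,80,70,400,350),0,117,0,0,0)])
cv2.imwrite('pics/crop2.png',t)
E
```

```text
(no output)
```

View pics/crop1.png

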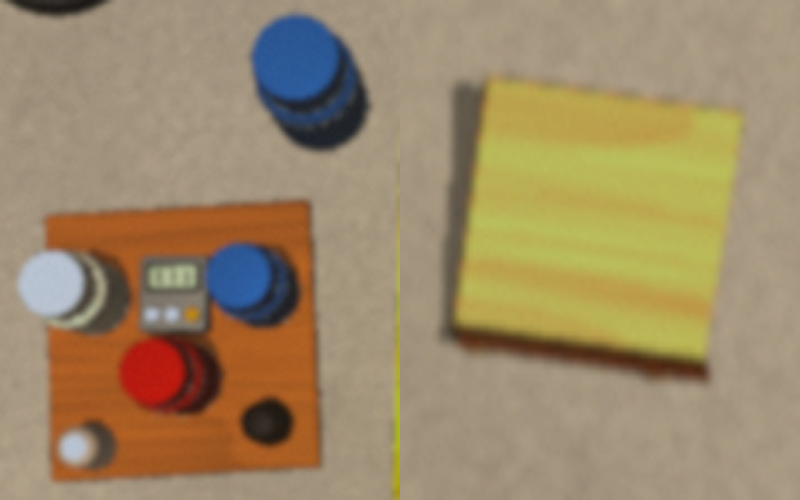

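View pics/crop2.png

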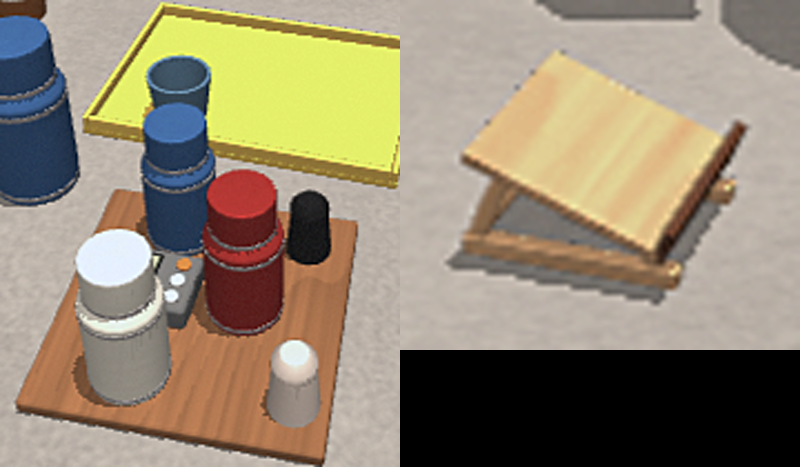

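The crop confirms that the blue canister on the board is the smaller one; the larger decoy stands off the board at top-crop (295,60). The stand's ledge is on its robot side, and the timer's buttons also face the robot. Now I'll measure.

```bash
cat > h.py <<'E'
from workcell import *
import cv2,numpy as np
from scipy.optimize import least_squares
C={n:camera_info(n) for n in('side','top')}
def proj(n,X):
    c=C[n];p=c['K']@(c['R']@np.asarray(X,float)+c['t']);return p[:2]/p[2]
def cen(n):return -C[n]['R'].T@C[n]['t']
def ray(n,u,v,z):
    c=C[n];d=c['R'].T@np.linalg.solve(c['K'],[u,v,1.]);o=cen(n);return o+d*(z-o[2])/d[2]
def tri(pt,ps):
    r=least_squares(lambda X:np.r_[proj('top',X)-pt,proj('side',X)-ps],[500,0,50]);return r.x,np.abs(r.fun).max()
def big(m,k=0):
    cs,_=cv2.findContours(m.astype(np.uint8)*255,cv2.RETR_EXTERNAL,cv2.CHAIN_APPROX_NONE);return sorted(cs,key=cv2.contourArea)[-1-k]
def hsv(im):return cv2.cvtColor(im,cv2.COLOR_BGR2HSV)
def win(m,x0,x1,y0,y1):
    o=np.zeros(m.shape,bool);o[y0:y1,x0:x1]=m[y0:y1,x0:x1];return o
def grab(n,name):
    im=np.ascontiguousarray(grab_frame(n)[:,:,::-1]);cv2.imwrite(f'pics/{name}.png',im);return im
E
cat > m1.py <<'E'
from h import *
t=hsv(cv2.imread('pics/top0.png'));s=hsv(cv2.imread('pics/side0.png'))
def masks(h):
    H,S,V=[h[:,:,i].astype(int) for i in range(3)]
    return dict(red=((H<8)|(H>172))&(S>170),blue=(H>100)&(H<120)&(S>130),white=(S<60)&(V>110))
mt,ms=masks(t),masks(s)
wt=dict(red=(170,210,215,250),blue=(198,235,188,222),white=(140,172,190,222))
ws=dict(red=(255,305,255,345),blue=(228,272,237,305),white=(200,250,290,375))
for k in wt:
    m=win(mt[k],*wt[k]);V=t[:,:,2]
    th,_=cv2.threshold(V[m].reshape(-1,1),0,255,cv2.THRESH_OTSU)
    c=big(m&(V>th));(u,v),r=cv2.minEnclosingCircle(c);e=cv2.fitEllipse(c)
    m2=win(ms[k],*ws[k]);ys,xs=np.where(m2);y0=ys.min()
    row=[(xs[ys==y].min(),xs[ys==y].max()) for y in range(y0+8,y0+16,3)]
    uc=np.mean([np.mean(a) for a in row])+.0
    print(k,'th',th,(u,v),r,e,'side top row',y0,row)
    def f(X):
        d=X-cen('side');d[2]=0;d/=np.linalg.norm(d)
        return np.r_[proj('top',X)-e[0],proj('side',X)[0]-uc,proj('side',X+25*d)[1]-y0]
    q=least_squares(f,[500,200,130]);print('  lid top',q.x.round(1),q.fun.round(2),'at z132',ray('top',*e[0],132).round(1))
H,S,V=[t[:,:,i].astype(int) for i in range(3)]
y=(H>22)&(H<35)&(S>200);c=big(y);R=cv2.minAreaRect(c);B=cv2.boxPoints(R);print('tray',R);print([ray('top',*p,20).round(1)[:2] for p in B])
m=win((H>95)&(H<115)&(S>60),258,296,168,205);e=cv2.fitEllipse(big(m));print('cup',e,ray('top',*e[0],55))
m=win((H>12)&(H<35)&(S>110)&(V>110),385,465,165,235);c=big(m);a=cv2.approxPolyDP(c,4,True)[:,0];print('stand top',a.tolist(),cv2.minAreaRect(c))
h=s;H,S,V=[h[:,:,i].astype(int) for i in range(3)]
m=win((H>8)&(H<35)&(S>90)&(V>140),265,345,125,180);c=big(m);print('stand side',cv2.approxPolyDP(c,3,True)[:,0].tolist())
print('colours',t[200,425],s[145,305])
E
python3 m1.py
```

```text
red th 97.0 (184.5, 231.5) 10.511998176574707 ((184.88258361816406, 231.33816528320312), (18.246604919433594, 19.627735137939453), 14.89317512512207) side top row 267 [(np.int64(264), np.int64(293)), (np.int64(263), np.int64(293)), (np.int64(264), np.int64(293))]
  lid top [488.2 292.7 129.4] [ 0.03  0.13 -0.09 -0.01] at z132 [488.4 292.2 132. ]
blue th 89.0 (211.11468505859375, 202.56422424316406) 9.24802303314209 ((211.06765747070312, 202.54905700683594), (17.173828125, 17.986948013305664), 68.47146606445312) side top row 237 [(np.int64(235), np.int64(262)), (np.int64(235), np.int64(262)), (np.int64(236), np.int64(262))]
  lid top [560.3 231.2 129.2] [ 0.08  0.31 -0.22 -0.03] at z132 [560.7 230.9 132. ]
white th 132.0 (154.36956787109375, 204.63043212890625) 9.022490501403809 ((154.5481719970703, 204.61106872558594), (16.916574478149414, 17.360252380371094), 41.97391891479492) side top row 290 [(np.int64(200), np.int64(235)), (np.int64(200), np.int64(237)), (np.int64(200), np.int64(237))]
  lid top [554.3 369.8 136.5] [-0.27 -0.92  0.55  0.07] at z132 [552.5 370.4 132. ]
tray ((299.8416442871094, 213.44342041015625), (80.32225036621094, 112.48517608642578), 1.2188751697540283)
[array([398.3, 117.5]), array([703.5, 120.2]), array([703.2, -99.2]), array([399.1, -96.3])]
cup ((275.9800720214844, 187.21640014648438), (16.086763381958008, 17.333696365356445), 87.52739715576172) [613.82217713  75.15867874  55.        ]
stand top [[400, 174], [393, 217], [448, 223], [456, 181]] ((424.4385070800781, 198.49232482910156), (58.79246139526367, 44.77653884887695), 7.125016689300537)
stand side [[308, 137], [291, 157], [298, 161], [302, 150], [314, 140], [313, 145], [319, 144], [304, 164], [315, 169], [324, 154], [319, 153], [328, 147]]
colours [ 29 139 132] [ 19  98 161]
```

```bash
cat > m2.py <<'E'
from h import *
import workcell;print([d for d in dir(workcell) if not d.startswith('_')])
U=[]
for a,b in(((399.8,173.7),(277.4,151.6)),((456.7,180.5),(297,130.4))):
    X,e=tri(a,b);Y=ray('top',*a,73);print('corner tri',X.round(1),e.round(2),'z73',Y.round(1));U.append(Y)
d=U[0]-U[1];d[2]=0;print('width',np.linalg.norm(d));d/=np.linalg.norm(d)
up=np.array([d[1],-d[0],0]);c20,s20=np.cos(np.radians(20)),np.sin(np.radians(20))
m=(U[0]+U[1])/2;xa=up*c20+[0,0,s20];za=-up*s20+[0,0,c20]
O=m-120*xa;print('yaw deg',np.degrees(np.arctan2(up[1],up[0])),'origin',O.round(1),'seat31',(O+31*xa).round(1),'seat centre',(O+31*xa+11*za).round(1))
for y in(75,-75):
  for x,z in((0,0),(0,14),(-8,14),(-8,0)):print(y,x,z,proj('top',O+x*xa+y*d+z*za).round(1),proj('side',O+x*xa+y*d+z*za).round(1))
E
python3 m2.py
```

```text
['MotionError', 'camera_info', 'grab_frame', 'observe', 'sign_off', 'tip_reach']
corner tri [ 654.2 -246.9   67.7] 0.1 z73 [ 653.4 -245.6   73. ]
corner tri [ 637.3 -392.3   72.1] 0.74 z73 [ 638.7 -391.7   73. ]
width 146.842483443299
yaw deg -5.754532411004969 origin [ 533.9 -307.4   32. ] seat31 [ 562.9 -310.3   42.6] seat centre [ 559.1 -309.9   52.9]
75 0 0 [391.4 218. ] [315.3 170.2]
75 0 14 [392.3 219.4] [317.1 166.3]
75 -8 14 [391.8 222.3] [319.7 167.6]
75 -8 0 [390.8 220.8] [317.8 171.5]
-75 0 0 [448.  224.9] [330.7 147.7]
-75 0 14 [449.6 226.4] [332.4 144. ]
-75 -8 14 [449.  229.3] [334.8 145.2]
-75 -8 0 [447.4 227.8] [333.  148.9]
```

```bash
cat >> h.py <<'E'
from scipy.spatial.transform import Rotation as Ro
def T(yaw):return Ro.from_euler('z',yaw,degrees=True)*Ro.from_euler('x',180,degrees=True)
def seq(p,R,targets):
    """targets: (xyz, Rotation); prints scaled shift+turn for each leg in the axes at its start"""
    for q,Q in targets:
        s=R.inv().apply(np.array(q)-p)/400;w=(R.inv()*Q).as_rotvec()/(np.pi/2)
        print(np.r_[s,w].round(4).tolist(),'mm',np.linalg.norm(s*400).round(),'deg',(np.linalg.norm(w)*90).round(1));p,R=np.array(q),Q
E
python3 - <<'E'
from h import *
print(tip_reach() if callable(tip_reach) else tip_reach)
p0=np.array([185.9,-517.6,404.7]);p1=np.array([488,292,404.7])
seq(p0,T(19.76),[(p0+(p1-p0)*k/5,T(19.76+160.24*k/5)) for k in range(1,6)])
E
```

```text
173.4
[0.279, -0.3299, -0.0, 0.0, 0.0, -0.3561] mm 173.0 deg 32.0
[0.4115, -0.1316, -0.0, 0.0, 0.0, -0.3561] mm 173.0 deg 32.0
[0.4186, 0.1069, 0.0, -0.0, 0.0, -0.3561] mm 173.0 deg 32.0
[0.2981, 0.3127, 0.0, 0.0, 0.0, -0.3561] mm 173.0 deg 32.0
[0.0868, 0.4233, 0.0, 0.0, 0.0, -0.3561] mm 173.0 deg 32.0
```

Request:
jog_arm(plan=[0.279,-0.33,0,0,0,-0.356,0,0.279,-0.33,0,0,0,-0.356,0,0.279,-0.33,0,0,0,-0.356,0,0.279,-0.33,0,0,0,-0.356,0,0.279,-0.33,0,0,0,-0.356,0])

```text
time: 0.52
ee_pos: [247.0, -350.6, 404.9]
tcp_rot: [[0.611, 0.792, 0.0], [0.792, -0.611, 0.002], [0.002, -0.001, -1.0]]
force: [0.2, -1.1, 1.1]
gripper_width: 85.2
```

Request:
jog_arm(plan=[0.4115,-0.1316,0,0,0,-0.356,0,0.4115,-0.1316,0,0,0,-0.356,0,0.4115,-0.1316,0,0,0,-0.356,0,0.4115,-0.1316,0,0,0,-0.356,0,0.4115,-0.1316,0,0,0,-0.356,0])

```text
time: 0.93
ee_pos: [307.2, -188.9, 404.8]
tcp_rot: [[0.096, 0.995, 0.0], [0.995, -0.096, 0.001], [0.001, 0.0, -1.0]]
force: [0.1, -0.3, -0.5]
gripper_width: 85.4
```

Request:
jog_arm(plan=[0.4186,0.1069,0,0,0,-0.356,0,0.4186,0.1069,0,0,0,-0.356,0,0.4186,0.1069,0,0,0,-0.356,0,0.4186,0.1069,0,0,0,-0.356,0,0.4186,0.1069,0,0,0,-0.356,0])

```text
time: 1.35
ee_pos: [367.8, -26.9, 404.7]
tcp_rot: [[-0.448, 0.894, 0.0], [0.894, 0.448, 0.002], [0.001, 0.001, -1.0]]
force: [-0.7, -0.9, -0.2]
gripper_width: 85.1
```

Tracking is good. I'll continue to above red and come down to TCP z 330.

Request:
jog_arm(plan=[0.2981,0.3127,0,0,0,-0.356,0,0.2981,0.3127,0,0,0,-0.356,0,0.2981,0.3127,0,0,0,-0.356,0,0.2981,0.3127,0,0,0,-0.356,0,0.2981,0.3127,0,0,0,-0.356,0])

```text
time: 1.77
ee_pos: [428.9, 134.6, 404.1]
tcp_rot: [[-0.853, 0.522, -0.0], [0.522, 0.853, 0.001], [0.001, 0.001, -1.0]]
force: [-1.4, -0.6, 0.2]
gripper_width: 85.4
```

Request:
jog_arm(plan=[0.0868,0.4233,0,0,0,-0.356,0,0.0868,0.4233,0,0,0,-0.356,0,0.0868,0.4233,0,0,0,-0.356,0,0.0868,0.4233,0,0,0,-0.356,0,0.0868,0.4233,0,0,0,-0.356,0])

```text
time: 2.18
ee_pos: [489.6, 296.6, 403.1]
tcp_rot: [[-1.0, -0.009, -0.001], [-0.009, 1.0, 0.001], [0.001, 0.001, -1.0]]
force: [-2.3, -1.4, -0.7]
gripper_width: 85.1
```

Request:
jog_arm(plan=[0,0,0.18,0,0,0,0,0,0,0.18,0,0,0,0,0,0,0.18,0,0,0,0,0,0,0.18,0,0,0,0])

```text
time: 2.52
ee_pos: [488.0, 291.8, 331.8]
tcp_rot: [[-1.0, 0.001, -0.003], [0.001, 1.0, -0.001], [0.003, -0.001, -1.0]]
force: [-0.2, -0.1, 0.4]
gripper_width: 85.6
```

```bash
python3 - <<'E'
from h import *
s=observe();print(s['time'],s['qpos'],s['ee_pos'],s['tcp_rot'])
a=grab('side','s1');cv2.imwrite('pics/s1c.png',cv2.resize(a[170:400,160:380],None,fx=2.5,fy=2.5,interpolation=2))
E
```

```text
2.5167 [ 3.91365889e-01  3.21250782e-01 -7.69525251e-02  1.17623385e+00
 -1.45883114e-05  3.92129846e-01] [487.97699977 291.80113627 331.8321909 ] [[-9.99994065e-01  7.61570186e-04 -3.35996781e-03]
 [ 7.66285379e-04  9.99998723e-01 -1.40228066e-03]
 [ 3.35889559e-03 -1.40484703e-03 -9.99993372e-01]]
```

View pics/s1c.png

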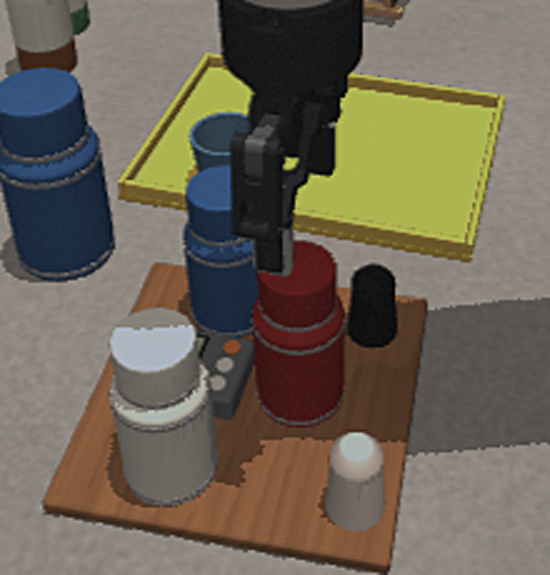

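Request:
jog_arm(plan=[0,0,0.1425,0,0,0,0,0,0,0.1425,0,0,0,0,0,0,0.1425,0,0,0,0])

```text
time: 2.82
ee_pos: [488.1, 291.5, 274.8]
tcp_rot: [[-1.0, 0.001, -0.002], [0.001, 1.0, -0.001], [0.002, -0.001, -1.0]]
force: [0.1, -1.2, -0.2]
gripper_width: 85.4
```

Request:
jog_arm(plan=[0,0,0,0,0,0,0.6,0,0,0,0,0,0,1,0,0,0,0,0,0,1,0,0,0,0,0,0,1,0,0,0,0,0,0,1])

```text
time: 3.23
ee_pos: [488.9, 292.0, 278.3]
tcp_rot: [[-1.0, 0.001, 0.004], [0.001, 1.0, 0.001], [-0.004, 0.001, -1.0]]
force: [-0.3, -2.7, 8.9]
gripper_width: 48.6
```

Request:
jog_arm(plan=[0,0,0,0,0,0,1,0,0,0,0,0,0,1,0,0,0,0,0,0,1])

```text
time: 3.48
ee_pos: [488.8, 292.0, 278.3]
tcp_rot: [[-1.0, 0.001, 0.004], [0.001, 1.0, 0.001], [-0.004, 0.001, -1.0]]
force: [0.3, -0.8, 8.9]
gripper_width: 48.3
```

Request:
jog_arm(plan=[0,0,-0.325,0,0,0,1,0,0,-0.325,0,0,0,1,0,0,-0.325,0,0,0,1,0,0,-0.325,0,0,0,1,0,0,-0.325,0,0,0,1])

```text
time: 3.9
ee_pos: [488.3, 291.9, 409.5]
tcp_rot: [[-1.0, 0.001, 0.006], [0.001, 1.0, 0.003], [-0.006, 0.003, -1.0]]
force: [-0.1, 0.2, -3.9]
gripper_width: 48.3
```

Request:
jog_arm(plan=[-0.14,-0.421,0,0,0,0,1,-0.14,-0.421,0,0,0,0,1,-0.14,-0.421,0,0,0,0,1,-0.14,-0.421,0,0,0,0,1,-0.14,-0.421,0,0,0,0,1])

```text
time: 4.32
ee_pos: [545.3, 119.0, 403.8]
tcp_rot: [[-1.0, 0.004, -0.002], [0.004, 1.0, -0.002], [0.002, -0.002, -1.0]]
force: [-0.4, -0.2, -4.9]
gripper_width: 48.4
```

Request:
jog_arm(plan=[-0.14,-0.421,0,0,0,0,1,-0.14,-0.421,0,0,0,0,1,-0.14,-0.421,0,0,0,0,1,-0.14,-0.421,0,0,0,0,1,-0.14,-0.421,0,0,0,0,1])

```text
time: 4.73
ee_pos: [601.2, -50.1, 403.3]
tcp_rot: [[-1.0, 0.005, -0.002], [0.005, 1.0, -0.001], [0.002, -0.001, -1.0]]
force: [-0.1, -0.1, -4.3]
gripper_width: 48.4
```

Request:
jog_arm(plan=[0,0,0.25,0,0,0,1,0,0,0.25,0,0,0,1,0,0,0.25,0,0,0,1,0,0,0.25,0,0,0,1])

```text
time: 5.07
ee_pos: [598.4, -44.9, 299.5]
tcp_rot: [[-1.0, 0.001, -0.01], [0.001, 1.0, 0.002], [0.01, 0.002, -1.0]]
force: [-0.3, 0.8, -4.2]
gripper_width: 48.4
```

Request:
jog_arm(plan=[0,0,0.05,0,0,0,1,0,0,0.05,0,0,0,1,0,0,0.065,0,0,0,1,0,0,0.065,0,0,0,1])

```text
time: 5.4
ee_pos: [600.1, -44.9, 279.9]
tcp_rot: [[-1.0, 0.001, 0.0], [0.001, 1.0, -0.0], [-0.0, -0.0, -1.0]]
force: [0.4, -0.9, -4.2]
gripper_width: 48.1
```

Request:
jog_arm(plan=[0,0,0.008,0,0,0,1,0,0,0.015,0,0,0,1,0,0,0.015,0,0,0,1,0,0,0.015,0,0,0,1])

```text
time: 5.73
ee_pos: [600.0, -45.0, 274.0]
tcp_rot: [[-1.0, 0.001, 0.0], [0.001, 1.0, -0.0], [-0.0, -0.0, -1.0]]
force: [0.3, 0.4, -2.7]
gripper_width: 48.3
```

Request:
jog_arm(plan=[0,0,0.002,0,0,0,1,0,0,0.002,0,0,0,0,0,0,0.002,0,0,0,0,0,0,0.002,0,0,0,0,0,0,-0.02,0,0,0,0])

```text
time: 6.15
ee_pos: [599.7, -45.0, 280.9]
tcp_rot: [[-1.0, 0.001, -0.002], [0.001, 1.0, 0.0], [0.002, 0.0, -1.0]]
force: [-0.3, -0.0, 0.2]
gripper_width: 85.2
```

Request:
jog_arm(plan=[0,0,-0.155,0,0,0,0,0,0,-0.155,0,0,0,0,0,0,-0.155,0,0,0,0])

```text
time: 6.4
ee_pos: [600.7, -45.1, 349.6]
tcp_rot: [[-1.0, 0.001, 0.008], [0.001, 1.0, -0.002], [-0.008, -0.002, -1.0]]
force: [0.2, 0.1, 0.8]
gripper_width: 85.3
```

Request:
jog_arm(plan=[0.05,0.345,0,0,0,0,0,0.05,0.345,0,0,0,0,0,0.05,0.345,0,0,0,0,0,0.05,0.345,0,0,0,0,0])

```text
time: 6.73
ee_pos: [578.9, 96.8, 344.4]
tcp_rot: [[-1.0, -0.002, 0.0], [-0.002, 1.0, 0.001], [-0.0, 0.001, -1.0]]
force: [0.6, -0.3, 0.3]
gripper_width: 84.8
```

Request:
jog_arm(plan=[0.05,0.345,0,0,0,0,0,0.05,0.345,0,0,0,0,0,0.05,0.345,0,0,0,0,0,0.05,0.345,0,0,0,0,0,0.05,0.345,0,0,0,0,0])

```text
time: 7.15
ee_pos: [559.4, 234.1, 343.9]
tcp_rot: [[-1.0, -0.004, 0.0], [-0.004, 1.0, 0.001], [-0.0, 0.001, -1.0]]
force: [-0.0, -1.0, 0.3]
gripper_width: 85.5
```

Request:
jog_arm(plan=[0,0,0,0,0,0,0,0,0,0,0,0,0,0])

```text
time: 7.32
ee_pos: [560.5, 230.2, 343.8]
tcp_rot: [[-1.0, 0.001, 0.0], [0.001, 1.0, -0.0], [-0.0, -0.0, -1.0]]
force: [1.2, -0.9, -0.4]
gripper_width: 84.9
```

```bash
python3 - <<'E'
from h import *
s=observe();print(s['time'],s['ee_pos'],s['gripper_width'])
a=grab('side','s2');cv2.imwrite('pics/s2c.png',cv2.resize(a[150:400,170:380],None,fx=2.4,fy=2.4,interpolation=2))
E
```

```text
7.3167 [560.45425116 230.15606993 343.75385155] 84.94908410516769
```

View pics/s2c.png

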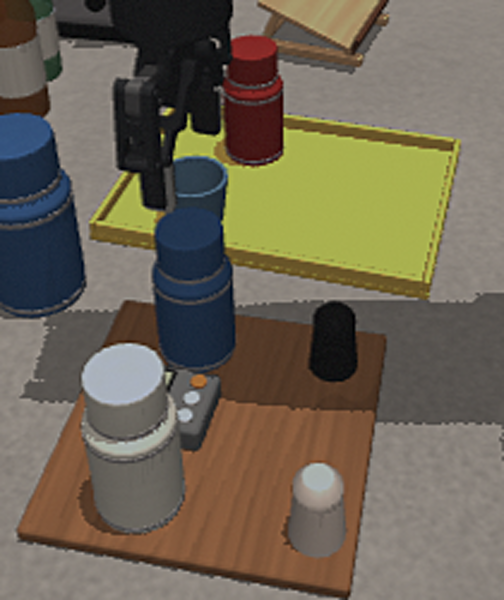

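Request:
jog_arm(plan=[0,0,0.155,0,0,0,0,0,0,0.155,0,0,0,0,0,0,0.155,0,0,0,0,0,0,0.155,0,0,0,0])

```text
time: 7.7
ee_pos: [560.5, 229.7, 281.4]
tcp_rot: [[-1.0, 0.003, -0.002], [0.003, 1.0, -0.001], [0.002, -0.001, -1.0]]
force: [-0.3, 0.2, 1.0]
gripper_width: 85.4
```

Request:
jog_arm(plan=[0,0,0,0,0,0,0.6,0,0,0,0,0,0,1,0,0,0,0,0,0,1,0,0,0,0,0,0,1,0,0,0,0,0,0,1])

```text
time: 8.12
ee_pos: [560.6, 231.0, 283.6]
tcp_rot: [[-1.0, 0.001, 0.003], [0.001, 1.0, 0.001], [-0.003, 0.001, -1.0]]
force: [-1.2, -0.3, 6.5]
gripper_width: 48.0
```

Request:
jog_arm(plan=[0,0,0,0,0,0,1,0,0,0,0,0,0,1])

```text
time: 8.28
ee_pos: [560.6, 231.0, 283.6]
tcp_rot: [[-1.0, 0.001, 0.003], [0.001, 1.0, 0.001], [-0.003, 0.001, -1.0]]
force: [-0.2, -1.4, 5.4]
gripper_width: 47.8
```

Request:
jog_arm(plan=[0,0,-0.31,0,0,0,1,0,0,-0.31,0,0,0,1,0,0,-0.31,0,0,0,1,0,0,-0.31,0,0,0,1])

```text
time: 8.62
ee_pos: [560.3, 231.2, 414.7]
tcp_rot: [[-1.0, 0.001, 0.012], [0.001, 1.0, 0.003], [-0.012, 0.003, -1.0]]
force: [0.2, -0.2, -3.4]
gripper_width: 48.4
```

Request:
jog_arm(plan=[0.125,-0.344,0,0,0,0,1,0.125,-0.344,0,0,0,0,1,0.125,-0.344,0,0,0,0,1,0.125,-0.344,0,0,0,0,1])

```text
time: 8.95
ee_pos: [508.3, 91.0, 406.0]
tcp_rot: [[-1.0, 0.001, -0.0], [0.001, 1.0, -0.001], [0.0, -0.001, -1.0]]
force: [0.8, 0.6, -3.3]
gripper_width: 48.1
```

Request:
jog_arm(plan=[0.125,-0.344,0,0,0,0,1,0.125,-0.344,0,0,0,0,1,0.125,-0.344,0,0,0,0,1,0.125,-0.344,0,0,0,0,1,0.125,-0.344,0,0,0,0,1])

```text
time: 9.37
ee_pos: [458.5, -47.1, 406.2]
tcp_rot: [[-1.0, 0.005, 0.0], [0.005, 1.0, -0.001], [-0.0, -0.001, -1.0]]
force: [1.1, -0.2, -3.5]
gripper_width: 48.4
```

Request:
jog_arm(plan=[0,0,0.25,0,0,0,1,0,0,0.25,0,0,0,1,0,0,0.25,0,0,0,1,0,0,0.25,0,0,0,1,0,0,0.25,0,0,0,1])

```text
time: 9.78
ee_pos: [460.1, -43.8, 305.9]
tcp_rot: [[-1.0, 0.0, -0.001], [0.0, 1.0, 0.0], [0.001, 0.0, -1.0]]
force: [-0.1, -0.3, -2.6]
gripper_width: 47.9
```

Request:
jog_arm(plan=[0,0,0.04,0,0,0,1,0,0,0.06,0,0,0,1,0,0,0.067,0,0,0,1,0,0,0.072,0,0,0,1,0,0,0.073,0,0,0,1])

```text
time: 10.2
ee_pos: [460.4, -44.1, 277.7]
tcp_rot: [[-1.0, 0.001, 0.002], [0.001, 1.0, -0.0], [-0.002, -0.0, -1.0]]
force: [-1.8, 0.6, 6.2]
gripper_width: 48.4
```

Request:
jog_arm(plan=[0,0,0.001,0,0,0,1,0,0,0.001,0,0,0,1])

```text
time: 10.37
ee_pos: [460.4, -44.1, 277.7]
tcp_rot: [[-1.0, 0.001, 0.002], [0.001, 1.0, -0.0], [-0.002, -0.0, -1.0]]
force: [-1.9, 0.1, 5.5]
gripper_width: 48.4
```

Request:
jog_arm(plan=[0,0,0,0,0,0,0,0,0,0,0,0,0,0,0,0,0,0,0,0,0,0,0,-0.02,0,0,0,0,0,0,-0.1,0,0,0,0])

```text
time: 10.78
ee_pos: [459.1, -43.9, 313.6]
tcp_rot: [[-1.0, 0.001, -0.007], [0.001, 1.0, 0.002], [0.007, 0.002, -1.0]]
force: [1.4, 0.1, -0.9]
gripper_width: 85.6
```

Request:
jog_arm(plan=[0,0,-0.065,0,0,0,0,0,0,-0.065,0,0,0,0])

```text
time: 10.95
ee_pos: [460.9, -44.3, 347.1]
tcp_rot: [[-1.0, 0.001, 0.007], [0.001, 1.0, -0.002], [-0.007, -0.002, -1.0]]
force: [0.2, -0.4, 1.0]
gripper_width: 85.3
```

Request:
jog_arm(plan=[-0.0775,0.345,0,0,0,0,0,-0.0775,0.345,0,0,0,0,0,-0.0775,0.345,0,0,0,0,0,-0.0775,0.345,0,0,0,0,0])

```text
time: 11.28
ee_pos: [491.5, 97.2, 342.5]
tcp_rot: [[-1.0, -0.001, 0.001], [-0.001, 1.0, 0.001], [-0.001, 0.001, -1.0]]
force: [-0.5, 0.0, -0.5]
gripper_width: 85.5
```

Request:
jog_arm(plan=[-0.0775,0.345,0,0,0,0,0,-0.0775,0.345,0,0,0,0,0,-0.0775,0.345,0,0,0,0,0,-0.0775,0.345,0,0,0,0,0])

```text
time: 11.62
ee_pos: [522.7, 235.9, 342.2]
tcp_rot: [[-1.0, -0.002, 0.001], [-0.002, 1.0, 0.001], [-0.001, 0.001, -1.0]]
force: [-0.5, -0.6, 0.8]
gripper_width: 85.2
```

Request:
jog_arm(plan=[-0.0775,0.345,0,0,0,0,0,-0.0775,0.345,0,0,0,0,0,-0.0775,0.345,0,0,0,0,0,-0.0775,0.345,0,0,0,0,0,-0.0775,0.345,0,0,0,0,0])

```text
time: 12.03
ee_pos: [553.5, 373.5, 341.1]
tcp_rot: [[-1.0, -0.003, -0.0], [-0.003, 1.0, 0.0], [0.0, 0.0, -1.0]]
force: [-0.1, -0.9, -0.0]
gripper_width: 85.5
```

Request:
jog_arm(plan=[0,0,0,0,0,0,0,0,0,0,0,0,0,0])

```text
time: 12.2
ee_pos: [553.2, 369.4, 342.0]
tcp_rot: [[-1.0, 0.001, -0.0], [0.001, 1.0, -0.0], [0.0, -0.0, -1.0]]
force: [0.4, -0.5, 0.3]
gripper_width: 85.3
```

```bash
python3 - <<'E'
from h import *
s=observe();print(s['time'],s['ee_pos'],s['gripper_width'],s['qpos'])
a=grab('side','s3');cv2.imwrite('pics/s3c.png',cv2.resize(a[150:400,150:380],None,fx=2.4,fy=2.4,interpolation=2))
E
```

```text
12.2 [553.18722739 369.39437133 342.0215432 ] 85.28440140524347 [ 4.62790733e-01  4.78178096e-01  1.98992692e-01  1.29220595e+00
 -2.55442679e-04  4.63586928e-01]
```

View pics/s3c.png

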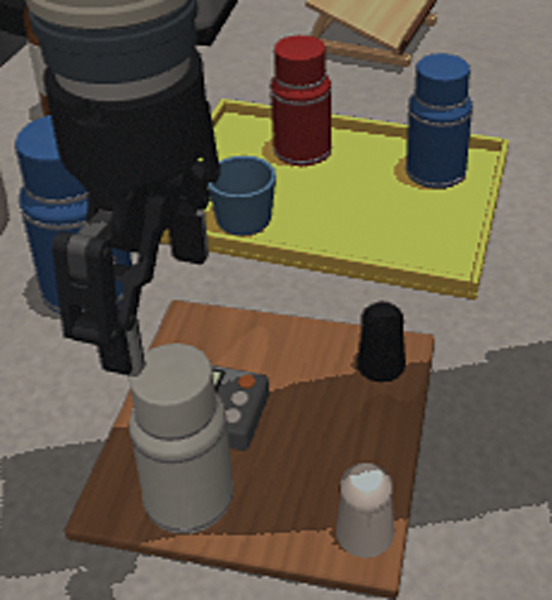

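Request:
jog_arm(plan=[0,0,0.152,0,0,0,0,0,0,0.152,0,0,0,0,0,0,0.152,0,0,0,0,0,0,0.152,0,0,0,0])

```text
time: 12.58
ee_pos: [553.3, 368.7, 281.4]
tcp_rot: [[-1.0, 0.002, -0.001], [0.002, 1.0, -0.001], [0.001, -0.001, -1.0]]
force: [1.0, -0.0, -0.3]
gripper_width: 85.3
```

Request:
jog_arm(plan=[0,0,0,0,0,0,0.6,0,0,0,0,0,0,1,0,0,0,0,0,0,1,0,0,0,0,0,0,1,0,0,0,0,0,0,1])

```text
time: 13.0
ee_pos: [553.6, 369.8, 283.4]
tcp_rot: [[-1.0, 0.001, 0.003], [0.001, 1.0, 0.001], [-0.003, 0.001, -1.0]]
force: [-0.3, -1.4, 6.3]
gripper_width: 48.3
```

Request:
jog_arm(plan=[0,0,0,0,0,0,1,0,0,0,0,0,0,1])

```text
time: 13.17
ee_pos: [553.6, 369.8, 283.5]
tcp_rot: [[-1.0, 0.001, 0.003], [0.001, 1.0, 0.001], [-0.003, 0.001, -1.0]]
force: [-1.0, -1.7, 7.8]
gripper_width: 47.8
```

Request:
jog_arm(plan=[0,0,-0.31,0,0,0,1,0,0,-0.31,0,0,0,1,0,0,-0.31,0,0,0,1,0,0,-0.31,0,0,0,1])

```text
time: 13.5
ee_pos: [553.2, 369.9, 414.9]
tcp_rot: [[-1.0, 0.001, 0.012], [0.001, 1.0, 0.006], [-0.011, 0.006, -1.0]]
force: [0.6, 0.7, -1.6]
gripper_width: 48.3
```

Request:
jog_arm(plan=[0.116,-0.4,0,0,0,0,1,0.116,-0.4,0,0,0,0,1,0.116,-0.4,0,0,0,0,1,0.116,-0.4,0,0,0,0,1,0.116,-0.4,0,0,0,0,1])

```text
time: 13.92
ee_pos: [504.6, 205.1, 406.2]
tcp_rot: [[-1.0, 0.004, -0.0], [0.004, 1.0, -0.002], [0.0, -0.002, -1.0]]
force: [1.5, 1.6, -1.0]
gripper_width: 47.9
```

Request:
jog_arm(plan=[0.116,-0.4,0,0,0,0,1,0.116,-0.4,0,0,0,0,1,0.116,-0.4,0,0,0,0,1,0.116,-0.4,0,0,0,0,1,0.116,-0.4,0,0,0,0,1])

```text
time: 14.33
ee_pos: [458.5, 45.0, 405.9]
tcp_rot: [[-1.0, 0.006, 0.0], [0.006, 1.0, -0.002], [-0.0, -0.002, -1.0]]
force: [1.2, -0.1, -3.0]
gripper_width: 48.0
```

Request:
jog_arm(plan=[0,0,0.25,0,0,0,1,0,0,0.25,0,0,0,1,0,0,0.25,0,0,0,1,0,0,0.25,0,0,0,1,0,0,0.25,0,0,0,1])

```text
time: 14.75
ee_pos: [460.3, 49.9, 305.6]
tcp_rot: [[-1.0, 0.001, -0.001], [0.001, 1.0, 0.0], [0.001, 0.0, -1.0]]
force: [-0.0, 0.1, -1.8]
gripper_width: 48.5
```

Request:
jog_arm(plan=[0,0,0.04,0,0,0,1,0,0,0.06,0,0,0,1,0,0,0.067,0,0,0,1,0,0,0.072,0,0,0,1,0,0,0.072,0,0,0,1])

```text
time: 15.17
ee_pos: [460.7, 49.9, 277.6]
tcp_rot: [[-1.0, 0.001, 0.002], [0.001, 1.0, -0.0], [-0.002, -0.0, -1.0]]
force: [-0.2, -0.5, -3.0]
gripper_width: 47.7
```

Request:
jog_arm(plan=[0,0,0,0,0,0,0,0,0,0,0,0,0,0,0,0,0,0,0,0,0,0,0,-0.02,0,0,0,0,0,0,-0.1,0,0,0,0])

```text
time: 15.58
ee_pos: [459.3, 49.9, 314.1]
tcp_rot: [[-1.0, 0.001, -0.007], [0.001, 1.0, 0.001], [0.007, 0.001, -1.0]]
force: [0.8, -0.4, 0.4]
gripper_width: 85.5
```

Request:
jog_arm(plan=[0,0,-0.15,0,0,0,0,0,0,-0.15,0,0,0,0,0,0,-0.15,0,0,0,0])

```text
time: 15.83
ee_pos: [460.9, 49.9, 381.6]
tcp_rot: [[-1.0, 0.001, 0.008], [0.001, 1.0, -0.001], [-0.008, -0.001, -1.0]]
force: [-0.2, -0.4, -0.8]
gripper_width: 85.5
```

```bash
python3 - <<'E'
from h import *
s=observe();print(s['time'],s['ee_pos'],s['gripper_width'])
a=grab('side','s4');b=grab('top','t4')
A=cv2.resize(a[150:400,150:380],(400,435),interpolation=2);B=cv2.resize(b[170:275,145:245],(400,420),interpolation=2)
B=cv2.copyMakeBorder(B,0,15,0,0,0);cv2.imwrite('pics/c4.png',np.hstack([A,cv2.convertScaleAbs(B,alpha=1.4)]))
E
```

```text
15.8333 [460.8763961   49.89360895 381.56222493] 85.49371029824285
```

View pics/c4.png

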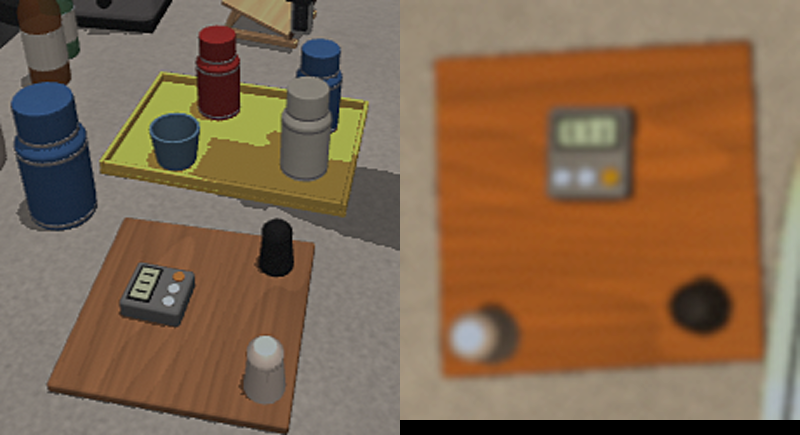

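All three canisters stand upright on the tray. The timer is free at top-crop (590,153), with its buttons toward the robot. I'll measure it now.

```bash
python3 - <<'E'
from h import *
t=cv2.imread('pics/t4.png');s=cv2.imread('pics/s4.png')
def m(im,w):
    S=hsv(im)[:,:,1];c=big(win(S<125,*w));return c
ct=m(t,(175,210,190,226));R=cv2.minAreaRect(ct);print('top',R,cv2.contourArea(ct))
P=cv2.boxPoints(R)+0;print([ray('top',*p,34).round(1)[:2].tolist() for p in P],'centre z34',ray('top',*R[0],34).round(1))
a=[ray('top',*p,34) for p in P];print([np.linalg.norm(a[i]-a[i-1]).round(1) for i in range(4)],[np.degrees(np.arctan2(*(a[i]-a[i-1])[[1,0]])).round(1) for i in range(4)])
def org(im,w):
    h=hsv(im);mm=win((h[:,:,0]<22)&(h[:,:,0]>7)&(h[:,:,1]>190)&(h[:,:,2]>120),*w);ys,xs=np.where(mm);return np.array([xs.mean(),ys.mean()]),len(xs)
def wh(im,w,th):
    h=hsv(im);mm=win((h[:,:,1]<60)&(h[:,:,2]>th),*w);ys,xs=np.where(mm);return np.array([xs.mean(),ys.mean()]),len(xs)
ot,os=org(t,(190,206,208,220)),org(s,(235,265,300,318));print(ot,os)
try: print('orange',tri(ot[0],os[0]))
except Exception as e: print(e)
wt=wh(t,(180,196,208,220),120);print('whites top',wt)
b=ray('top',*wt[0],34);o=ray('top',*ot[0],34);d=b-o;print('button row dir yaw',np.degrees(np.arctan2(d[1],d[0]))-90,o,b)
E
```

```text
top ((192.0, 208.0), (22.0, 20.0), 90.0) 434.5
[[584.9, 328.1], [586.1, 274.1], [526.9, 271.6], [525.7, 325.2]] centre z34 [555.8 299.8  34. ]
[np.float64(59.3), np.float64(54.0), np.float64(59.3), np.float64(53.7)] [np.float64(2.8), np.float64(-88.7), np.float64(-177.5), np.float64(91.3)]
(array([200.83333333, 212.83333333]), 6) (array([nan, nan]), 0)
Residuals are not finite in the initial point.
whites top (array([188.16666667, 213.83333333]), 12)
button row dir yaw 5.822214030733932 [543.36352679 275.41659863  34.        ] [539.90511434 309.33323709  34.        ]<stdin>:9: RuntimeWarning: Mean of empty slice.
  ret = ret.dtype.type(ret / rcount)
```

```bash
python3 - <<'E'
from h import *
print('timer +x+y top corner',tri([182,196.75],[150+121*.575,150+303*.575]), 'near lower-right', tri([145+(550-400)*.25,170+197*.25],[150+183*.575,150+316*.575]))
s=observe();print(s['ee_pos'])
p=np.array([460,50,377.]);R=T(180)
m=np.array([508,175,360.]);g=np.array([556,300,330.])
seq(p,R,[(m,T(181)),(g,T(182)),(g-[0,0,146],T(182))])
yaw=-5.75;u=np.array([np.cos(np.radians(yaw)),np.sin(np.radians(yaw)),0]);d=np.array([-u[1],u[0],0])
c,sn=np.cos(np.radians(20)),np.sin(np.radians(20));xa=u*c+[0,0,sn];za=-u*sn+[0,0,c]
O=np.array([533.9,-307.4,32.]);Q=Ro.from_matrix(np.c_[-xa,d,-za])
f=O+34*xa+175*za;h=f+60*za
print('final tcp',f.round(1),'hover',h.round(1))
up=g+[0,0,20];T0=T(182)
via=[up+(h-up)*k/4 for k in(1,2,3,4)]
from scipy.spatial.transform import Slerp
S=Slerp([0,1],Ro.concatenate([T0,Q]))
print('lift & go');seq(up,T0,[(via[k-1],S(k/4)) for k in(1,2,3,4)]);seq(h,Q,[(f,Q)])
print([v.round() for v in via])
E
```

```text
timer +x+y top corner (array([583.85841703, 328.17423758,  31.0337018 ]), np.float64(0.7859875811707582)) near lower-right (array([522.18235134, 324.49375263,  27.8226294 ]), np.float64(1.2275422807312282))
[460.24783266  49.90336098 377.52335304]
[-0.12, 0.3125, 0.0425, 0.0, 0.0, -0.0111] mm 135.0 deg 1.0
[-0.1254, 0.3104, 0.075, -0.0, 0.0, -0.0111] mm 137.0 deg 1.0
[0.0, -0.0, 0.365, 0.0, 0.0, 0.0] mm 146.0 deg 0.0
final tcp [ 506.1 -304.6  208.1] hover [ 485.7 -302.5  264.5]
lift & go
[0.057, -0.3748, 0.0535, 0.0038, -0.0555, 0.0213] mm 153.0 deg 5.4
[0.049, -0.3763, 0.0511, 0.0038, -0.0555, 0.0213] mm 153.0 deg 5.4
[0.0408, -0.3775, 0.0494, 0.0038, -0.0555, 0.0213] mm 153.0 deg 5.4
[0.0324, -0.3784, 0.0484, 0.0038, -0.0555, 0.0213] mm 153.0 deg 5.4
[0.0, -0.0, 0.15, 0.0, 0.0, 0.0] mm 60.0 deg 0.0
[array([538., 149., 329.]), array([521.,  -1., 307.]), array([ 503., -152.,  286.]), array([ 486., -303.,  264.])]
```

Request:
jog_arm(plan=[-0.12,0.3125,0.0425,0,0,-0.011,0,-0.12,0.3125,0.0425,0,0,-0.011,0,-0.12,0.3125,0.0425,0,0,-0.011,0,-0.12,0.3125,0.0425,0,0,-0.011,0])

```text
time: 16.27
ee_pos: [509.3, 178.6, 357.2]
tcp_rot: [[-1.0, -0.019, -0.003], [-0.019, 1.0, 0.001], [0.003, 0.001, -1.0]]
force: [-1.9, -1.0, -0.2]
gripper_width: 85.4
```

Request:
jog_arm(plan=[-0.1254,0.3104,0.075,0,0,-0.011,0,-0.1254,0.3104,0.075,0,0,-0.011,0,-0.1254,0.3104,0.075,0,0,-0.011,0,-0.1254,0.3104,0.075,0,0,-0.011,0,-0.1254,0.3104,0.075,0,0,-0.011,0])

```text
time: 16.68
ee_pos: [556.7, 302.3, 326.3]
tcp_rot: [[-0.999, -0.037, -0.004], [-0.037, 0.999, -0.001], [0.004, -0.001, -1.0]]
force: [-0.7, -0.3, -0.3]
gripper_width: 85.3
```

Request:
jog_arm(plan=[0,0,0.25,0,0,0,0,0,0,0.25,0,0,0,0,0,0,0.25,0,0,0,0,0,0,0.25,0,0,0,0])

```text
time: 17.02
ee_pos: [554.7, 298.1, 224.8]
tcp_rot: [[-0.999, -0.033, -0.008], [-0.033, 0.999, -0.003], [0.008, -0.003, -1.0]]
force: [-0.0, -0.1, 0.2]
gripper_width: 85.7
```

```bash
python3 - <<'E'
from h import *
s=observe();print(s['time'],s['ee_pos'],s['gripper_width'])
a=grab('side','s5');cv2.imwrite('pics/s5c.png',cv2.resize(a[200:400,150:350],None,fx=2.5,fy=2.5,interpolation=2))
E
```

```text
17.0167 [554.74120395 298.10226277 224.76930308] 85.69229599736123
```

View pics/s5c.png

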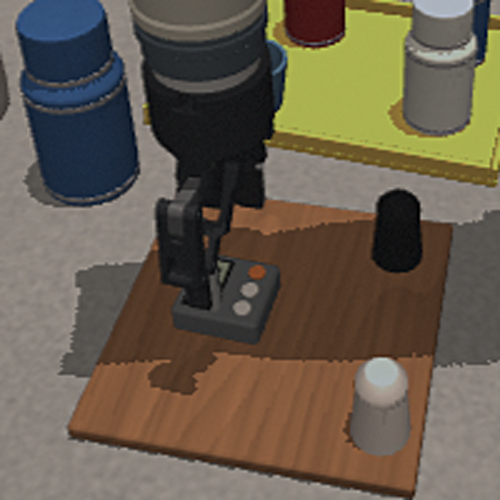

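Request:
jog_arm(plan=[0,0,0.06,0,0,0,0,0,0,0.1,0,0,0,0,0,0,0.115,0,0,0,0,0,0,0.115,0,0,0,0])

```text
time: 17.4
ee_pos: [556.5, 299.3, 184.0]
tcp_rot: [[-0.999, -0.033, -0.0], [-0.033, 0.999, -0.0], [0.0, -0.0, -1.0]]
force: [0.4, -0.3, 0.9]
gripper_width: 85.5
```

Request:
jog_arm(plan=[0,0,0,0,0,0,0.4,0,0,0,0,0,0,0.6,0,0,0,0,0,0,1,0,0,0,0,0,0,1,0,0,0,0,0,0,1])

```text
time: 17.82
ee_pos: [556.9, 300.0, 185.5]
tcp_rot: [[-0.999, -0.034, 0.003], [-0.034, 0.999, 0.001], [-0.003, 0.001, -1.0]]
force: [-0.6, -1.4, 6.3]
gripper_width: 54.5
```

Request:
jog_arm(plan=[0,0,0,0,0,0,1,0,0,0,0,0,0,1,0,0,0,0,0,0,1])

```text
time: 18.07
ee_pos: [556.9, 299.9, 185.5]
tcp_rot: [[-0.999, -0.034, 0.003], [-0.034, 0.999, 0.001], [-0.003, 0.001, -1.0]]
force: [-0.2, -0.8, 6.6]
gripper_width: 54.8
```

Request:
jog_arm(plan=[0,0,-0.49,0,0,0,1,0,0,-0.49,0,0,0,1,0,0,-0.49,0,0,0,1,0,0,-0.49,0,0,0,1,0,0,-0.49,0,0,0,1])

```text
time: 18.48
ee_pos: [556.0, 299.7, 384.9]
tcp_rot: [[-0.999, -0.034, 0.005], [-0.034, 0.999, 0.002], [-0.005, 0.002, -1.0]]
force: [0.1, -0.1, -1.2]
gripper_width: 54.4
```

```bash
cat > p2.py <<'E'
from h import *
from scipy.spatial.transform import Slerp
yaw=-5.75;u=np.array([np.cos(np.radians(yaw)),np.sin(np.radians(yaw)),0]);d=np.array([-u[1],u[0],0])
c,sn=np.cos(np.radians(20)),np.sin(np.radians(20));xa=u*c+[0,0,sn];za=-u*sn+[0,0,c]
O=np.array([533.9,-307.4,32.]);Q=Ro.from_matrix(np.c_[-xa,d,-za])
f=O+36*xa+176*za;h=f+100*za
if __name__=='__main__':
    s=observe();print(s['ee_pos'],s['gripper_width'],s['tcp_rot'].round(3).tolist())
    up=np.array([556,300,380.]);T0=T(182);S=Slerp([0,1],Ro.concatenate([T0,Q]))
    print(f.round(1),h.round(1));seq(up,T0,[(up+(h-up)*k/4,S(k/4)) for k in(1,2,3,4)]);seq(h,Q,[(f,Q)])
E
python3 p2.py
```

```text
[555.99391605 299.70919513 384.85695005] 54.36510460936932 [[-0.999, -0.034, 0.005], [-0.034, 0.999, 0.002], [-0.005, 0.002, -1.0]]
[ 507.7 -304.8  209.7] [ 473.6 -301.3  303.7]
[0.0646, -0.3738, 0.0477, 0.0038, -0.0555, 0.0213] mm 153.0 deg 5.4
[0.056, -0.3756, 0.0447, 0.0038, -0.0555, 0.0213] mm 153.0 deg 5.4
[0.0472, -0.377, 0.0424, 0.0038, -0.0555, 0.0213] mm 153.0 deg 5.4
[0.0382, -0.3782, 0.0409, 0.0038, -0.0555, 0.0213] mm 153.0 deg 5.4
[-0.0, -0.0, 0.25, 0.0, 0.0, 0.0] mm 100.0 deg 0.0
```

Request:
jog_arm(plan=[0.065,-0.374,0.048,0.004,-0.0555,0.0213,1,0.065,-0.374,0.048,0.004,-0.0555,0.0213,1,0.065,-0.374,0.048,0.004,-0.0555,0.0213,1,0.065,-0.374,0.048,0.004,-0.0555,0.0213,1,0.065,-0.374,0.048,0.004,-0.0555,0.0213,1])

```text
time: 18.9
ee_pos: [534.4, 145.6, 361.0]
tcp_rot: [[-0.996, 0.003, 0.087], [0.003, 1.0, -0.006], [-0.087, -0.006, -0.996]]
force: [0.7, 0.9, -0.2]
gripper_width: 54.6
```

Request:
jog_arm(plan=[0.056,-0.3756,0.045,0.004,-0.0555,0.0213,1,0.056,-0.3756,0.045,0.004,-0.0555,0.0213,1,0.056,-0.3756,0.045,0.004,-0.0555,0.0213,1,0.056,-0.3756,0.045,0.004,-0.0555,0.0213,1,0.056,-0.3756,0.045,0.004,-0.0555,0.0213,1])

```text
time: 19.32
ee_pos: [514.1, -4.4, 341.5]
tcp_rot: [[-0.984, 0.038, 0.174], [0.036, 0.999, -0.014], [-0.174, -0.008, -0.985]]
force: [0.4, 0.3, -0.3]
gripper_width: 54.9
```

Request:
jog_arm(plan=[0.047,-0.377,0.042,0.004,-0.0555,0.0213,1,0.047,-0.377,0.042,0.004,-0.0555,0.0213,1,0.047,-0.377,0.042,0.004,-0.0555,0.0213,1,0.047,-0.377,0.042,0.004,-0.0555,0.0213,1,0.047,-0.377,0.042,0.004,-0.0555,0.0213,1])

```text
time: 19.73
ee_pos: [493.9, -154.8, 322.5]
tcp_rot: [[-0.963, 0.072, 0.258], [0.068, 0.997, -0.025], [-0.259, -0.007, -0.966]]
force: [-0.0, 0.6, -0.9]
gripper_width: 54.9
```

Request:
jog_arm(plan=[0.038,-0.378,0.041,0.004,-0.0555,0.0213,1,0.038,-0.378,0.041,0.004,-0.0555,0.0213,1,0.038,-0.378,0.041,0.004,-0.0555,0.0213,1,0.038,-0.378,0.041,0.004,-0.0555,0.0213,1,0.038,-0.378,0.041,0.004,-0.0555,0.0213,1])

```text
time: 20.15
ee_pos: [473.4, -305.4, 303.4]
tcp_rot: [[-0.934, 0.105, 0.341], [0.098, 0.994, -0.039], [-0.343, -0.003, -0.939]]
force: [0.2, -0.8, -0.2]
gripper_width: 54.6
```

Request:
jog_arm(plan=[0,0,0,0,0,0,1,0,0,0,0,0,0,1])

```text
time: 20.32
ee_pos: [473.8, -300.7, 303.7]
tcp_rot: [[-0.935, 0.101, 0.341], [0.095, 0.995, -0.036], [-0.342, -0.001, -0.94]]
force: [0.0, -0.2, -0.8]
gripper_width: 54.8
```

```bash
python3 - <<'E'
from p2 import *
s=observe();print(s['time'],s['ee_pos'],s['gripper_width'],s['qpos'].round(2))
seq(s['ee_pos'],Ro.from_matrix(s['tcp_rot']),[(f+50*za,Q),(f,Q)])
a=grab('side','s6');cv2.imwrite('pics/s6c.png',cv2.resize(a[90:190,250:380],None,fx=5,fy=5,interpolation=2))
E
```

```text
20.3167 [ 473.75856429 -300.6700891   303.7491626 ] 54.793777498100454 [-0.76  0.23 -0.32  0.74  0.21 -0.63]
[0.0003, -0.0015, 0.1251, -0.0008, 0.0003, -0.0004] mm 50.0 deg 0.1
[0.0, 0.0, 0.125, 0.0, 0.0, 0.0] mm 50.0 deg 0.0
```

View pics/s6c.png

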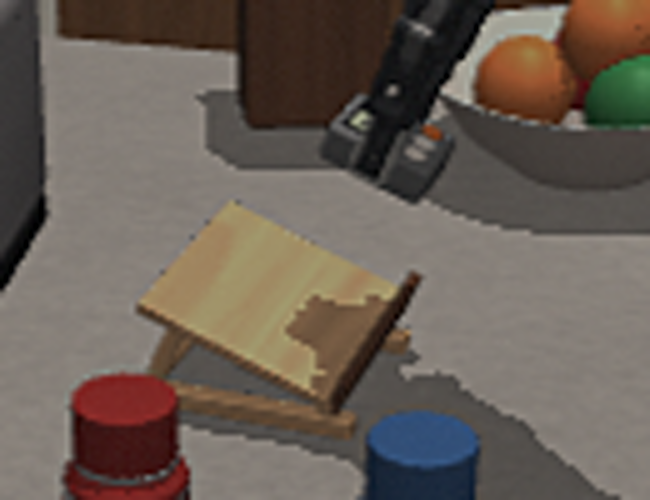

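Request:
jog_arm(plan=[0,0,0.21,0,0,0,1,0,0,0.21,0,0,0,1,0,0,0.225,0,0,0,1,0,0,0.24,0,0,0,1,0,0,0.24,0,0,0,1])

```text
time: 20.78
ee_pos: [506.6, -303.9, 213.2]
tcp_rot: [[-0.935, 0.1, 0.34], [0.093, 0.995, -0.035], [-0.342, -0.001, -0.94]]
force: [0.3, 0.2, -1.1]
gripper_width: 54.8
```

Request:
jog_arm(plan=[0,0,0.01,0,0,0,1,0,0,0.01,0,0,0,1,0,0,0.01,0,0,0,1])

```text
time: 21.03
ee_pos: [507.5, -305.2, 210.9]
tcp_rot: [[-0.934, 0.102, 0.342], [0.094, 0.995, -0.037], [-0.344, -0.003, -0.939]]
force: [-0.5, 0.2, -0.4]
gripper_width: 54.6
```

Request:
jog_arm(plan=[0,0,0.005,0,0,0,1,0,0,0.007,0,0,0,1,0,0,0.007,0,0,0,1])

```text
time: 21.28
ee_pos: [508.4, -305.3, 207.3]
tcp_rot: [[-0.935, 0.102, 0.341], [0.095, 0.995, -0.037], [-0.343, -0.002, -0.939]]
force: [-0.5, 0.9, 1.2]
gripper_width: 54.8
```

```bash
python3 - <<'E'
from p2 import *
s=observe();print(s['time'],s['ee_pos'],s['force'])
p=s['ee_pos'];print('rel rest',[(p-O)@v for v in(xa,d,za)])
a=grab('side','s7');cv2.imwrite('pics/s7c.png',cv2.resize(a[110:190,260:360],None,fx=6,fy=6,interpolation=2))
E
```

```text
21.2833 [ 508.41300195 -305.34670266  207.25288728] [-0.46243128  0.90445163  1.24277116]
rel rest [np.float64(35.91726763864457), np.float64(-0.510526715727599), np.float64(173.42741088935233)]
```

View pics/s7c.png

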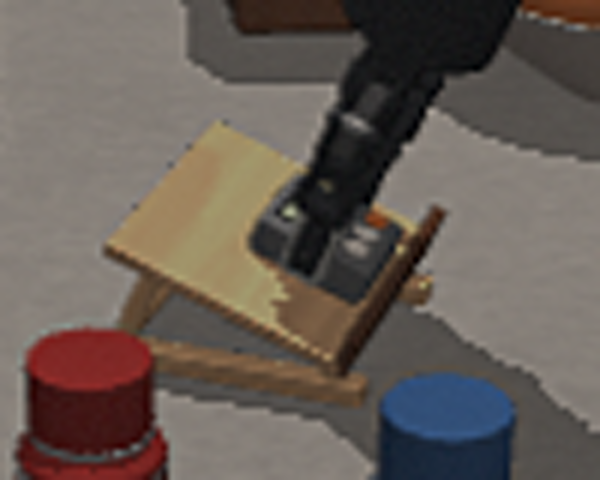

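The timer is on the face just above the ledge and centred, so I'll release it and back off along the normal.

Request:
jog_arm(plan=[0,0,0,0,0,0,0.3,0,0,0,0,0,0,0,0,0,0,0,0,0,0,0,0,0,0,0,0,0,0,0,0,0,0,0,0])

```text
time: 21.75
ee_pos: [508.4, -305.2, 206.7]
tcp_rot: [[-0.935, 0.102, 0.34], [0.095, 0.995, -0.036], [-0.342, -0.001, -0.94]]
force: [-0.3, 0.8, -0.1]
gripper_width: 85.4
```

Request:
jog_arm(plan=[0,0,-0.04,0,0,0,0,0,0,-0.1,0,0,0,0,0,0,-0.25,0,0,0,0,0,0,-0.25,0,0,0,0,0,0,-0.25,0,0,0,0])

```text
time: 22.17
ee_pos: [474.2, -302.0, 305.3]
tcp_rot: [[-0.933, 0.102, 0.345], [0.094, 0.995, -0.041], [-0.347, -0.006, -0.938]]
force: [1.0, 0.4, 0.7]
gripper_width: 85.7
```

```bash
python3 - <<'E'
from p2 import *
s=observe();print(s['time'],s['ee_pos'],s['gripper_width'])
a=grab('side','s8');A=cv2.resize(a[110:190,260:360],(400,320),interpolation=2)
b=grab('top','t8');B=cv2.convertScaleAbs(cv2.resize(b[160:240,380:480],(400,320),interpolation=2),alpha=1.4)
cv2.imwrite('pics/c8.png',np.hstack([A,B]))
for x,y,z in((0,28,22),(62,28,22),(62,-28,22),(0,-28,22)):
    X=O+x*xa+y*d+z*za;print(proj('side',X).round(1),proj('top',X).round(1))
E
```

```text
22.1667 [ 474.20198962 -302.01001798  305.33242374] 85.67629294253342
[323.3 156.5] [410.9 222.4]
[303.8 146.5] [415.2 199.4]
[310.2 138.6] [437. 202.]
[329.  148.3] [432.4 225. ]
```

View pics/c8.png

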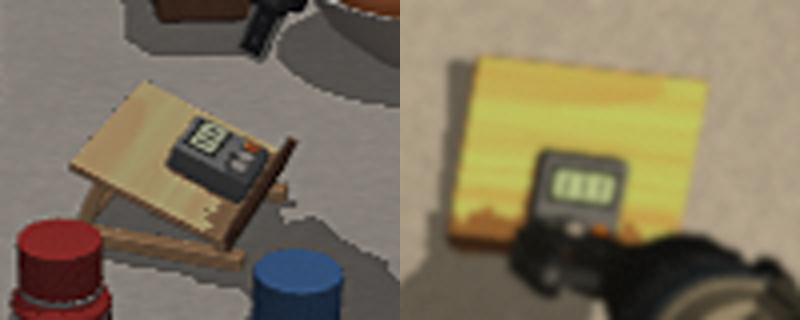

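```bash
python3 - <<'E'
from p2 import *
from scipy.spatial.transform import Slerp
p=h;R=Q;q=np.array([460.3,-44.1,350]);S=Slerp([0,1],Ro.concatenate([R,T(180)]))
m1=np.array([468,-180,380.])
seq(p,R,[(m1,S(.6)),(q,T(180))])
E
```

```text
[-0.0235, 0.3004, -0.1945, -0.0067, 0.1332, -0.0379] mm 143.0 deg 12.5
[0.0428, 0.339, 0.0683, -0.0045, 0.0888, -0.0253] mm 139.0 deg 8.3
```

Request:
jog_arm(plan=[-0.0235,0.3,-0.1945,-0.0067,0.1332,-0.0379,0,-0.0235,0.3,-0.1945,-0.0067,0.1332,-0.0379,0,-0.0235,0.3,-0.1945,-0.0067,0.1332,-0.0379,0,-0.0235,0.3,-0.1945,-0.0067,0.1332,-0.0379,0,-0.0235,0.3,-0.1945,-0.0067,0.1332,-0.0379,0])

```text
time: 22.68
ee_pos: [469.2, -177.6, 378.0]
tcp_rot: [[-0.989, 0.038, 0.14], [0.037, 0.999, -0.011], [-0.141, -0.006, -0.99]]
force: [0.9, -1.4, -0.0]
gripper_width: 85.3
```

Request:
jog_arm(plan=[0.0428,0.339,0.0683,-0.0045,0.0888,-0.0253,0,0.0428,0.339,0.0683,-0.0045,0.0888,-0.0253,0,0.0428,0.339,0.0683,-0.0045,0.0888,-0.0253,0,0.0428,0.339,0.0683,-0.0045,0.0888,-0.0253,0,0.0428,0.339,0.0683,-0.0045,0.0888,-0.0253,0])

```text
time: 23.1
ee_pos: [461.0, -42.1, 344.1]
tcp_rot: [[-1.0, -0.002, -0.004], [-0.002, 1.0, 0.0], [0.004, 0.0, -1.0]]
force: [0.5, -0.6, 0.5]
gripper_width: 85.5
```

Request:
jog_arm(plan=[0,0,0,0,0,0,0,0,0,0,0,0,0,0,0,0,0,0,0,0,0])

```text
time: 23.35
ee_pos: [461.7, -45.5, 346.2]
tcp_rot: [[-1.0, 0.003, -0.0], [0.003, 1.0, -0.001], [0.0, -0.001, -1.0]]
force: [0.6, 0.7, 0.0]
gripper_width: 85.1
```

```bash
python3 - <<'E'
from p2 import *
s=observe();print(s['time'],s['ee_pos'],s['tcp_rot'].round(3).tolist())
seq(s['ee_pos'],Ro.from_matrix(s['tcp_rot']),[([460.3,-44.1,281],T(180))])
a=grab('side','s9');b=grab('top','t9')
A=cv2.resize(a[110:190,260:360],(400,320),interpolation=2)
B=cv2.convertScaleAbs(cv2.resize(b[160:240,380:480],(400,320),interpolation=2),alpha=1.4)
cv2.imwrite('pics/c9.png',np.hstack([A,B]))
H=hsv(b);m=win((H[:,:,1]<100),402,446,190,232);c=big(m);print(cv2.minAreaRect(c))
P=cv2.boxPoints(cv2.minAreaRect(c))
# rays onto the timer's top face plane (22 mm above rest)
for u_,v_ in list(P)+[np.mean(P,0)]:
    cam=C['top'];r=cam['R'].T@np.linalg.solve(cam['K'],[u_,v_,1]);o=cen('top');X=o+r*((22-(o-O)@za)/(r@za));print([((X-O)@w).round(1) for w in(xa,d)])
E
```

```text
23.35 [461.74081985 -45.53148255 346.20406376] [[-1.0, 0.003, -0.0], [0.003, 1.0, -0.001], [0.0, -0.001, -1.0]]
[0.0036, 0.0038, 0.163, -0.0009, -0.0002, -0.0018] mm 65.0 deg 0.2
((423.83782958984375, 210.47296142578125), (22.193862915039062, 24.00225067138672), 9.462322235107422)
[np.float64(5.1), np.float64(28.7)]
[np.float64(68.5), np.float64(30.0)]
[np.float64(65.9), np.float64(-26.6)]
[np.float64(2.5), np.float64(-28.6)]
[np.float64(35.7), np.float64(0.9)]
```

View pics/c9.png

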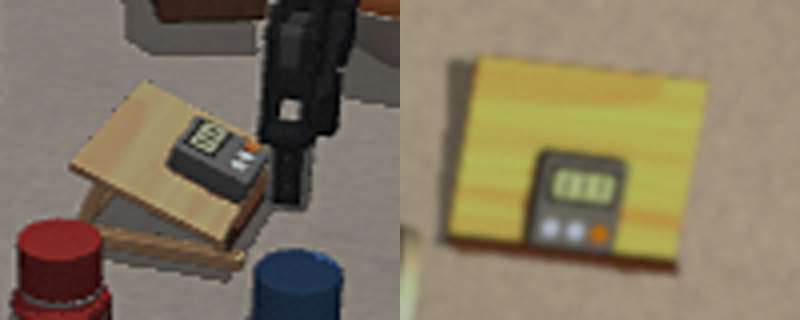

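```bash
python3 - <<'E'
from p2 import *
b=cv2.imread('pics/s8.png');H=hsv(b);m=win(H[:,:,1]<75,298,334,132,166);m[150:,327:]=0
m=cv2.morphologyEx(m.astype(np.uint8),cv2.MORPH_CLOSE,np.ones((3,3)));c=big(m>0);a=cv2.approxPolyDP(c,1.5,True)[:,0]
def pl(n,p,z):
    cam=C[n];r=cam['R'].T@np.linalg.solve(cam['K'],[*p,1]);o=cen(n);X=o+r*((z-(o-O)@za)/(r@za));return [round(float((X-O)@w),1) for w in(xa,d)]
for p in a:print(p,'z22',pl('side',p,22),'z0',pl('side',p,0))
v=np.zeros_like(b);A=cv2.resize(b[125:180,295:345],None,fx=10,fy=10,interpolation=cv2.INTER_CUBIC)
cv2.imwrite('pics/c10.png',A)
E
```

```text
[300 132] z22 [98.7, -35.3] z0 [105.7, -74.7]
[309 137] z22 [67.9, -33.3] z0 [73.7, -72.6]
[302 151] z22 [57.9, 54.0] z0 [63.3, 18.0]
[319 160] z22 [4.3, 54.9] z0 [7.7, 18.9]
[327 146] z22 [8.6, -34.6] z0 [12.2, -73.9]
[331 146] z22 [-1.1, -45.4] z0 [2.1, -85.1]
[333 149] z22 [-11.0, -35.0] z0 [-8.2, -74.3]
[333 132] z22 [18.6, -129.7] z0 [22.6, -172.6]
```

View pics/c10.png

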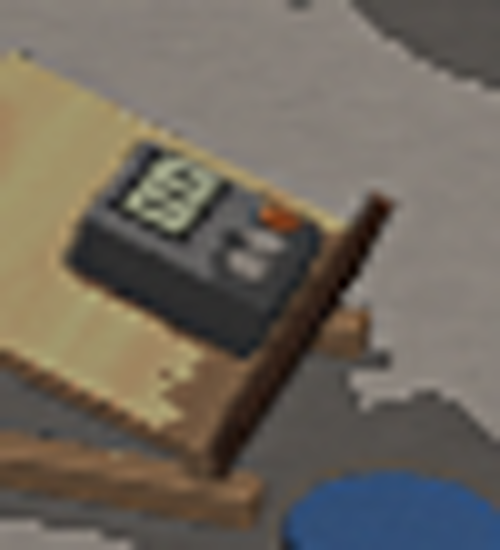

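The side view shows a gap of roughly 5 to 6 mm between the timer's lower edge and the ledge, at crop (240,357) against the ledge line near (268,357). That's too close to the 8 mm limit, so I'll nudge it down with shut fingers before moving any canister.

```bash
python3 - <<'E'
from p2 import *
from scipy.spatial.transform import Slerp
p=np.array([461,-45,346.]);R=T(180);S=Slerp([0,1],Ro.concatenate([R,Q]))
N=O+100*xa+(181+110)*za;n1=O+100*xa+181*za
print(N,n1)
m=np.array([480,-180,385.])
seq(p,R,[(m,S(.5)),(N,Q),(N-100*za,Q)])
E
```

```text
[ 528.36936836 -306.84309468  339.65256698] [ 565.80228864 -310.61239155  236.28637869]
[-0.0475, -0.3375, -0.0975, 0.0056, -0.111, 0.0316] mm 142.0 deg 10.4
[-0.1147, -0.3101, 0.1367, 0.0056, -0.111, 0.0316] mm 143.0 deg 10.4
[-0.0, -0.0, 0.25, 0.0, 0.0, 0.0] mm 100.0 deg 0.0
```

Request:
jog_arm(plan=[-0.0475,-0.3375,-0.0975,0.0056,-0.111,0.0316,1,-0.0475,-0.3375,-0.0975,0.0056,-0.111,0.0316,1,-0.0475,-0.3375,-0.0975,0.0056,-0.111,0.0316,1,-0.0475,-0.3375,-0.0975,0.0056,-0.111,0.0316,1,-0.0475,-0.3375,-0.0975,0.0056,-0.111,0.0316,1])

```text
time: 23.87
ee_pos: [480.5, -183.6, 386.9]
tcp_rot: [[-0.983, 0.056, 0.175], [0.054, 0.998, -0.018], [-0.176, -0.008, -0.984]]
force: [-0.7, 1.1, -0.5]
gripper_width: 25.8
```

Request:
jog_arm(plan=[-0.1147,-0.31,0.1367,0.0056,-0.111,0.0316,1,-0.1147,-0.31,0.1367,0.0056,-0.111,0.0316,1,-0.1147,-0.31,0.1367,0.0056,-0.111,0.0316,1,-0.1147,-0.31,0.1367,0.0056,-0.111,0.0316,1,-0.1147,-0.31,0.1367,0.0056,-0.111,0.0316,1])

```text
time: 24.28
ee_pos: [528.6, -309.5, 338.0]
tcp_rot: [[-0.935, 0.105, 0.338], [0.099, 0.994, -0.036], [-0.34, -0.0, -0.941]]
force: [0.3, 0.3, -0.2]
gripper_width: -0.1
```

Request:
jog_arm(plan=[0,0,0,0,0,0,1,0,0,0,0,0,0,1,0,0,0,0,0,0,1])

```text
time: 24.53
ee_pos: [528.2, -305.2, 341.4]
tcp_rot: [[-0.935, 0.101, 0.341], [0.094, 0.995, -0.036], [-0.343, -0.002, -0.939]]
force: [-0.4, 1.2, -0.5]
gripper_width: 0.3
```

```bash
cat > st.py <<'E'
from p2 import *
s=observe();p=s['ee_pos'];print(s['time'],p.round(1),s['gripper_width'].round(1),'rest',[((p-O)@v).round(1) for v in(xa,d,za)],'rv',(Q.inv()*Ro.from_matrix(s['tcp_rot'])).as_rotvec().round(3),'F rest',[(s['force']@v).round(1) for v in(xa,d,za)])
E
python3 st.py
```

```text
Traceback (most recent call last):
  File "st.py", line 2, in <module>
    s=observe();p=s['ee_pos'];print(s['time'],p.round(1),s['gripper_width'].round(1),'rest',[((p-O)@v).round(1) for v in(xa,d,za)],'rv',(Q.inv()*Ro.from_matrix(s['tcp_rot'])).as_rotvec().round(3),'F rest',[(s['force']@v).round(1) for v in(xa,d,za)])
                                                         ^^^^^^^^^^^^^^^^^^^^^^^^
AttributeError: 'float' object has no attribute 'round'
```

Request:
jog_arm(plan=[0,0,0.2,0,0,0,1,0,0,0.23,0,0,0,1,0,0,0.26,0,0,0,1,0,0,0.275,0,0,0,1,0,0,0.275,0,0,0,1])

```text
time: 24.95
ee_pos: [565.9, -309.1, 236.4]
tcp_rot: [[-0.936, 0.1, 0.339], [0.094, 0.995, -0.034], [-0.34, -0.0, -0.94]]
force: [-0.8, -0.4, 0.1]
gripper_width: -0.1
```

Request:
jog_arm(plan=[0.01,0,0,0,0,0,1,0.02,0,0,0,0,0,1,0.02,0,0,0,0,0,1])

```text
time: 25.2
ee_pos: [557.6, -309.4, 236.4]
tcp_rot: [[-0.934, 0.102, 0.342], [0.095, 0.995, -0.038], [-0.344, -0.003, -0.939]]
force: [0.2, 0.1, 0.7]
gripper_width: -0.2
```

```bash
sed -i "s/s\['gripper_width'\].round(1)/s['gripper_width']/" st.py; python3 st.py
```

```text
25.2 [ 557.6 -309.4  236.4] -0.18737320456685355 rest [np.float64(92.2), np.float64(0.4), np.float64(183.9)] rv [ 0.003 -0.002  0.001] F rest [np.float64(0.4), np.float64(0.1), np.float64(0.6)]
```

Request:
jog_arm(plan=[0.01,0,0,0,0,0,1,0.02,0,0,0,0,0,1,0.03,0,0,0,0,0,1,0.03,0,0,0,0,0,1])

```text
time: 25.53
ee_pos: [546.2, -308.3, 230.4]
tcp_rot: [[-0.935, 0.102, 0.34], [0.095, 0.995, -0.036], [-0.342, -0.001, -0.94]]
force: [-1.1, 0.7, -0.0]
gripper_width: 0.4
```

Request:
jog_arm(plan=[0.004,0,0,0,0,0,1,0.008,0,0,0,0,0,1,0.01,0,0,0,0,0,1])

```text
time: 25.78
ee_pos: [543.3, -308.0, 229.0]
tcp_rot: [[-0.935, 0.102, 0.34], [0.095, 0.995, -0.036], [-0.342, -0.001, -0.94]]
force: [-0.7, 0.3, 1.1]
gripper_width: -0.1
```

```bash
python3 st.py; python3 - <<'E'
from h import *
a=grab('side','s11');cv2.imwrite('pics/c11.png',cv2.resize(a[115:180,285:345],None,fx=9,fy=9,interpolation=2))
E
```

```text
25.7833 [ 543.3 -308.   229. ] -0.1264007895084029 rest [np.float64(76.2), np.float64(0.3), np.float64(182.0)] rv [ 0.002 -0.     0.001] F rest [np.float64(-0.3), np.float64(0.3), np.float64(1.3)]
```

View pics/c11.png

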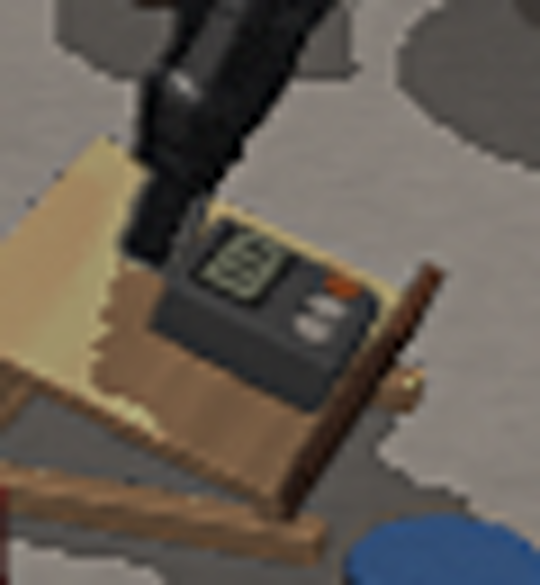

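Request:
jog_arm(plan=[0.003,0,0,0,0,0,1,0.006,0,0,0,0,0,1,0.009,0,0,0,0,0,1,0.009,0,0,0,0,0,1])

```text
time: 26.17
ee_pos: [540.4, -307.6, 228.4]
tcp_rot: [[-0.934, 0.101, 0.342], [0.094, 0.995, -0.036], [-0.344, -0.002, -0.939]]
force: [4.3, 1.6, 1.6]
gripper_width: -0.0
```

```bash
python3 st.py
```

```text
26.1667 [ 540.4 -307.6  228.4] -0.030766803451029702 rest [np.float64(73.3), np.float64(0.4), np.float64(182.3)] rv [ 0.002 -0.002  0.   ] F rest [np.float64(4.4), np.float64(2.0), np.float64(0.1)]
```

The 4.4 N reaction at x = 73 mm (62 + 11 mm expected) shows the timer is seated. I'll back off and return above blue.

Request:
jog_arm(plan=[-0.01,0,0,0,0,0,1,-0.03,0,0,0,0,0,1,-0.03,0,-0.1,0,0,0,1,-0.03,0,-0.2,0,0,0,0.5,-0.03,0,-0.275,0,0,0,0])

```text
time: 26.58
ee_pos: [513.7, -304.8, 337.7]
tcp_rot: [[-0.935, 0.101, 0.34], [0.095, 0.995, -0.037], [-0.342, -0.002, -0.94]]
force: [0.8, -1.3, -0.3]
gripper_width: 23.3
```

```bash
python3 - <<'E'
from p2 import *
from scipy.spatial.transform import Slerp
s=observe();p=s['ee_pos'];R=Ro.from_matrix(s['tcp_rot']);print(s['time'],p);S=Slerp([0,1],Ro.concatenate([R,T(180)]))
m=np.array([480,-180,385.]);seq(p,R,[(m,S(.5)),([460.4,-44.1,346],T(180))])
E
```

```text
26.5833 [ 513.7136238  -304.81294356  337.66020807]
[0.0678, 0.3016, -0.1513, -0.0063, 0.1111, -0.0319] mm 138.0 deg 10.4
[0.0818, 0.3374, 0.0827, -0.0063, 0.1111, -0.0319] mm 143.0 deg 10.4
```

Request:
jog_arm(plan=[0.068,0.3016,-0.1513,-0.006,0.111,-0.032,0,0.068,0.3016,-0.1513,-0.006,0.111,-0.032,0,0.068,0.3016,-0.1513,-0.006,0.111,-0.032,0,0.068,0.3016,-0.1513,-0.006,0.111,-0.032,0,0.068,0.3016,-0.1513,-0.006,0.111,-0.032,0])

```text
time: 27.0
ee_pos: [479.7, -177.6, 384.9]
tcp_rot: [[-0.983, 0.048, 0.176], [0.046, 0.999, -0.015], [-0.176, -0.007, -0.984]]
force: [0.8, -0.4, 0.7]
gripper_width: 83.1
```

Request:
jog_arm(plan=[0.082,0.3374,0.0827,-0.006,0.111,-0.032,0,0.082,0.3374,0.0827,-0.006,0.111,-0.032,0,0.082,0.3374,0.0827,-0.006,0.111,-0.032,0,0.082,0.3374,0.0827,-0.006,0.111,-0.032,0,0.082,0.3374,0.0827,-0.006,0.111,-0.032,0])

```text
time: 27.42
ee_pos: [460.1, -41.9, 342.2]
tcp_rot: [[-1.0, -0.003, -0.003], [-0.003, 1.0, 0.001], [0.003, 0.001, -1.0]]
force: [0.2, 0.1, 0.1]
gripper_width: 84.9
```

Request:
jog_arm(plan=[0,0,0,0,0,0,0,0,0,0,0,0,0,0,0,0,0,0,0,0,0])

```text
time: 27.67
ee_pos: [461.0, -45.3, 343.8]
tcp_rot: [[-1.0, 0.001, 0.001], [0.001, 1.0, -0.001], [-0.001, -0.001, -1.0]]
force: [-0.3, 0.1, -0.5]
gripper_width: 85.6
```

```bash
python3 - <<'E'
from p2 import *
s=observe();print(s['time'],s['ee_pos'],s['gripper_width'])
seq(s['ee_pos'],Ro.from_matrix(s['tcp_rot']),[([460.4,-44.1,278],T(180))])
b=grab('top','t12');H=hsv(b);m=win((H[:,:,1]<100),402,446,190,232);c=big(m);P=cv2.boxPoints(cv2.minAreaRect(c))
for u_,v_ in list(P)+[np.mean(P,0)]:
    cam=C['top'];r=cam['R'].T@np.linalg.solve(cam['K'],[u_,v_,1]);o=cen('top');X=o+r*((22-(o-O)@za)/(r@za));print([((X-O)@w).round(1) for w in(xa,d)])
E
```

```text
27.6667 [460.98359619 -45.2809051  343.82803756] 85.60745153559611
[0.0016, 0.0031, 0.1646, -0.0005, 0.0004, -0.0008] mm 66.0 deg 0.1
[np.float64(3.0), np.float64(29.0)]
[np.float64(66.9), np.float64(29.4)]
[np.float64(63.5), np.float64(-26.8)]
[np.float64(-0.4), np.float64(-27.9)]
[np.float64(33.5), np.float64(0.9)]
```

Request:
jog_arm(plan=[0.0016,0.003,0.164,0,0,0,0,0.0016,0.003,0.164,0,0,0,0,0.0016,0.003,0.164,0,0,0,0,0.0016,0.003,0.164,0,0,0,0])

```text
time: 28.05
ee_pos: [459.7, -43.6, 278.0]
tcp_rot: [[-1.0, 0.001, -0.002], [0.001, 1.0, 0.0], [0.002, 0.0, -1.0]]
force: [-0.5, 0.3, 0.3]
gripper_width: 85.3
```

Request:
jog_arm(plan=[0,0,0,0,0,0,0.6,0,0,0,0,0,0,1,0,0,0,0,0,0,1,0,0,0,0,0,0,1,0,0,0,0,0,0,1])

```text
time: 28.47
ee_pos: [460.3, -43.2, 280.0]
tcp_rot: [[-1.0, -0.0, 0.004], [-0.0, 1.0, -0.002], [-0.004, -0.002, -1.0]]
force: [-1.9, -0.8, 9.5]
gripper_width: 48.3
```

Request:
jog_arm(plan=[0,0,0,0,0,0,1,0,0,0,0,0,0,1])

```text
time: 28.63
ee_pos: [460.3, -43.1, 280.0]
tcp_rot: [[-1.0, -0.0, 0.004], [-0.0, 1.0, -0.002], [-0.004, -0.002, -1.0]]
force: [-0.2, -1.0, 8.7]
gripper_width: 48.2
```

Request:
jog_arm(plan=[0,0,-0.32,0,0,0,1,0,0,-0.32,0,0,0,1,0,0,-0.32,0,0,0,1,0,0,-0.32,0,0,0,1,0,0,-0.32,0,0,0,1])

```text
time: 29.05
ee_pos: [459.9, -42.9, 408.8]
tcp_rot: [[-1.0, -0.0, 0.006], [-0.0, 1.0, -0.002], [-0.006, -0.002, -1.0]]
force: [-0.1, 0.0, -5.2]
gripper_width: 48.2
```

Request:
jog_arm(plan=[-0.125,0.344,0,0,0,0,1,-0.125,0.344,0,0,0,0,1,-0.125,0.344,0,0,0,0,1,-0.125,0.344,0,0,0,0,1])

```text
time: 29.38
ee_pos: [510.2, 97.7, 404.2]
tcp_rot: [[-1.0, -0.001, -0.002], [-0.001, 1.0, 0.001], [0.002, 0.001, -1.0]]
force: [-1.4, -0.1, -3.5]
gripper_width: 47.7
```

Request:
jog_arm(plan=[-0.125,0.344,0,0,0,0,1,-0.125,0.344,0,0,0,0,1,-0.125,0.344,0,0,0,0,1,-0.125,0.344,0,0,0,0,1,-0.125,0.344,0,0,0,0,1])

```text
time: 29.8
ee_pos: [560.5, 236.3, 402.8]
tcp_rot: [[-1.0, -0.004, -0.003], [-0.004, 1.0, -0.0], [0.003, -0.0, -1.0]]
force: [-0.6, -0.4, -2.9]
gripper_width: 47.9
```

Request:
jog_arm(plan=[0,0,0.25,0,0,0,1,0,0,0.25,0,0,0,1,0,0,0.25,0,0,0,1,0,0,0.25,0,0,0,1,0,0,0.25,0,0,0,1])

```text
time: 30.22
ee_pos: [559.3, 231.9, 304.7]
tcp_rot: [[-1.0, 0.0, -0.003], [0.0, 1.0, -0.001], [0.003, -0.001, -1.0]]
force: [0.1, -0.3, -2.6]
gripper_width: 47.5
```

Request:
jog_arm(plan=[0,0,0,0,0,0,1,0,0,0,0,0,0,1])

```text
time: 30.38
ee_pos: [560.1, 232.2, 307.8]
tcp_rot: [[-1.0, 0.0, 0.003], [0.0, 1.0, 0.0], [-0.003, 0.0, -1.0]]
force: [-0.3, -0.0, -3.0]
gripper_width: 47.6
```

Request:
jog_arm(plan=[0,-0.003,0.03,0,0,0,1,0,-0.003,0.045,0,0,0,1,0,-0.003,0.051,0,0,0,1,0,-0.003,0.051,0,0,0,1])

```text
time: 30.72
ee_pos: [559.8, 231.0, 286.4]
tcp_rot: [[-1.0, 0.0, 0.001], [0.0, 1.0, -0.0], [-0.001, -0.0, -1.0]]
force: [0.6, 0.8, -2.6]
gripper_width: 47.9
```

Request:
jog_arm(plan=[0,0,0.002,0,0,0,1,0,0,0.002,0,0,0,1])

```text
time: 30.88
ee_pos: [560.0, 231.1, 286.1]
tcp_rot: [[-1.0, 0.0, 0.002], [0.0, 1.0, -0.0], [-0.002, -0.0, -1.0]]
force: [-0.7, -1.5, 4.2]
gripper_width: 47.6
```

Request:
jog_arm(plan=[0,0,0,0,0,0,0,0,0,0,0,0,0,0,0,0,0,0,0,0,0,0,0,-0.02,0,0,0,0,0,0,-0.1,0,0,0,0])

```text
time: 31.3
ee_pos: [558.9, 230.9, 321.4]
tcp_rot: [[-1.0, -0.0, -0.007], [-0.0, 1.0, -0.002], [0.007, -0.002, -1.0]]
force: [0.2, 0.1, -0.5]
gripper_width: 85.2
```

Request:
jog_arm(plan=[0,0,-0.05,0,0,0,0,0,0,-0.05,0,0,0,0])

```text
time: 31.47
ee_pos: [560.3, 231.3, 349.9]
tcp_rot: [[-1.0, -0.0, 0.007], [-0.0, 1.0, 0.001], [-0.007, 0.001, -1.0]]
force: [0.5, -0.4, 0.7]
gripper_width: 85.5
```

Request:
jog_arm(plan=[0.124,-0.2264,0,0,0,0,0,0.124,-0.2264,0,0,0,0,0,0.124,-0.2264,0,0,0,0,0])

```text
time: 31.72
ee_pos: [508.1, 138.5, 344.9]
tcp_rot: [[-1.0, -0.0, -0.001], [-0.0, 1.0, -0.001], [0.001, -0.001, -1.0]]
force: [1.1, 0.1, 0.3]
gripper_width: 85.7
```

Request:
jog_arm(plan=[0.124,-0.2264,0,0,0,0,0,0.124,-0.2264,0,0,0,0,0,0.124,-0.2264,0,0,0,0,0,0.124,-0.2264,0,0,0,0,0,0.124,-0.2264,0,0,0,0,0])

```text
time: 32.13
ee_pos: [460.2, 49.2, 345.5]
tcp_rot: [[-1.0, 0.002, 0.001], [0.002, 1.0, -0.0], [-0.001, -0.0, -1.0]]
force: [0.0, 0.7, 0.5]
gripper_width: 85.4
```

Request:
jog_arm(plan=[0,0,0,0,0,0,0,0,0,0,0,0,0,0])

```text
time: 32.3
ee_pos: [461.0, 50.6, 344.9]
tcp_rot: [[-1.0, -0.001, 0.0], [-0.001, 1.0, -0.0], [-0.0, -0.0, -1.0]]
force: [-0.3, -1.4, -0.6]
gripper_width: 85.5
```

Request:
jog_arm(plan=[0,-0.001,0.167,0,0,0,0,0,-0.001,0.167,0,0,0,0,0,-0.001,0.167,0,0,0,0,0,-0.001,0.167,0,0,0,0])

```text
time: 32.63
ee_pos: [460.6, 50.3, 277.6]
tcp_rot: [[-1.0, -0.001, -0.003], [-0.001, 1.0, -0.0], [0.003, -0.0, -1.0]]
force: [0.5, 0.3, 0.2]
gripper_width: 85.5
```

Request:
jog_arm(plan=[0,0,0,0,0,0,0.6,0,0,0,0,0,0,1,0,0,0,0,0,0,1,0,0,0,0,0,0,1,0,0,0,0,0,0,1])

```text
time: 33.05
ee_pos: [461.0, 49.6, 279.9]
tcp_rot: [[-1.0, -0.0, 0.003], [-0.0, 1.0, -0.0], [-0.003, -0.0, -1.0]]
force: [-1.0, 0.6, 9.2]
gripper_width: 47.7
```

Request:
jog_arm(plan=[0,0,0,0,0,0,1,0,0,0,0,0,0,1])

```text
time: 33.22
ee_pos: [461.0, 49.6, 279.9]
tcp_rot: [[-1.0, -0.0, 0.004], [-0.0, 1.0, -0.0], [-0.004, -0.0, -1.0]]
force: [-1.3, 0.6, 8.7]
gripper_width: 48.1
```

Request:
jog_arm(plan=[0,0,-0.32,0,0,0,1,0,0,-0.32,0,0,0,1,0,0,-0.32,0,0,0,1,0,0,-0.32,0,0,0,1,0,0,-0.32,0,0,0,1])

```text
time: 33.63
ee_pos: [460.7, 49.6, 408.9]
tcp_rot: [[-1.0, -0.0, 0.006], [-0.0, 1.0, -0.001], [-0.006, -0.001, -1.0]]
force: [-0.0, -0.3, -3.9]
gripper_width: 48.0
```

Request:
jog_arm(plan=[-0.116,0.4,0,0,0,0,1,-0.116,0.4,0,0,0,0,1,-0.116,0.4,0,0,0,0,1,-0.116,0.4,0,0,0,0,1,-0.116,0.4,0,0,0,0,1])

```text
time: 34.05
ee_pos: [507.8, 214.8, 403.5]
tcp_rot: [[-1.0, -0.004, -0.002], [-0.004, 1.0, 0.001], [0.002, 0.001, -1.0]]
force: [-0.8, -1.2, -3.4]
gripper_width: 47.6
```

Request:
jog_arm(plan=[-0.116,0.4,0,0,0,0,1,-0.116,0.4,0,0,0,0,1,-0.116,0.4,0,0,0,0,1,-0.116,0.4,0,0,0,0,1,-0.116,0.4,0,0,0,0,1])

```text
time: 34.47
ee_pos: [554.3, 375.4, 401.6]
tcp_rot: [[-1.0, -0.004, -0.004], [-0.004, 1.0, -0.0], [0.004, -0.0, -1.0]]
force: [-0.8, -1.6, -4.3]
gripper_width: 47.8
```

Request:
jog_arm(plan=[0,0,0.25,0,0,0,1,0,0,0.25,0,0,0,1,0,0,0.25,0,0,0,1,0,0,0.25,0,0,0,1,0,0,0.25,0,0,0,1])

```text
time: 34.88
ee_pos: [553.1, 369.3, 304.3]
tcp_rot: [[-1.0, -0.0, -0.003], [0.0, 1.0, -0.002], [0.003, -0.002, -1.0]]
force: [0.9, -0.5, -1.8]
gripper_width: 47.7
```

Request:
jog_arm(plan=[0,0,0,0,0,0,1,0,0,0,0,0,0,1])

```text
time: 35.05
ee_pos: [553.7, 369.6, 307.9]
tcp_rot: [[-1.0, 0.0, 0.003], [0.0, 1.0, 0.001], [-0.003, 0.001, -1.0]]
force: [-0.7, 0.2, -2.6]
gripper_width: 47.9
```

Request:
jog_arm(plan=[0,0,0.03,0,0,0,1,0,0,0.045,0,0,0,1,0,0,0.051,0,0,0,1,0,0,0.053,0,0,0,1,0,0,0.053,0,0,0,1])

```text
time: 35.47
ee_pos: [553.3, 369.5, 286.1]
tcp_rot: [[-1.0, 0.0, 0.002], [0.0, 1.0, -0.0], [-0.002, -0.0, -1.0]]
force: [-2.0, -1.9, 3.1]
gripper_width: 47.8
```

Request:
jog_arm(plan=[0,0,0,0,0,0,0,0,0,0,0,0,0,0,0,0,0,0,0,0,0,0,0,-0.02,0,0,0,0,0,0,-0.1,0,0,0,0])

```text
time: 35.88
ee_pos: [552.7, 369.3, 320.9]
tcp_rot: [[-1.0, -0.0, -0.007], [-0.0, 1.0, -0.004], [0.007, -0.004, -1.0]]
force: [0.5, 1.1, -0.7]
gripper_width: 85.6
```

Request:
jog_arm(plan=[0,0,-0.05,0,0,0,0,0,0,-0.05,0,0,0,0])

```text
time: 36.05
ee_pos: [553.7, 369.9, 350.2]
tcp_rot: [[-1.0, -0.0, 0.007], [-0.0, 1.0, 0.003], [-0.007, 0.003, -1.0]]
force: [0.1, -0.1, 0.5]
gripper_width: 85.6
```

Request:
jog_arm(plan=[-0.0386,-0.3455,0,0,0,0,0,-0.0386,-0.3455,0,0,0,0,0,-0.0386,-0.3455,0,0,0,0,0,-0.0386,-0.3455,0,0,0,0,0])

```text
time: 36.38
ee_pos: [569.0, 227.5, 345.2]
tcp_rot: [[-1.0, 0.002, 0.001], [0.002, 1.0, -0.002], [-0.001, -0.002, -1.0]]
force: [0.8, 0.7, 0.4]
gripper_width: 85.2
```

Request:
jog_arm(plan=[-0.0386,-0.3455,0,0,0,0,0,-0.0386,-0.3455,0,0,0,0,0,-0.0386,-0.3455,0,0,0,0,0,-0.0386,-0.3455,0,0,0,0,0])

```text
time: 36.72
ee_pos: [584.6, 89.1, 345.2]
tcp_rot: [[-1.0, 0.003, 0.001], [0.003, 1.0, -0.002], [-0.001, -0.002, -1.0]]
force: [0.5, 0.5, -0.2]
gripper_width: 85.1
```

Request:
jog_arm(plan=[-0.0386,-0.3455,0,0,0,0,0,-0.0386,-0.3455,0,0,0,0,0,-0.0386,-0.3455,0,0,0,0,0,-0.0386,-0.3455,0,0,0,0,0,-0.0386,-0.3455,0,0,0,0,0])

```text
time: 37.13
ee_pos: [600.1, -48.0, 344.8]
tcp_rot: [[-1.0, 0.004, 0.0], [0.004, 1.0, -0.001], [-0.0, -0.001, -1.0]]
force: [0.1, -0.2, -1.0]
gripper_width: 85.2
```

Request:
jog_arm(plan=[0,0,0,0,0,0,0,0,0,0,0,0,0,0])

```text
time: 37.3
ee_pos: [599.5, -44.0, 345.0]
tcp_rot: [[-1.0, -0.001, 0.0], [-0.001, 1.0, 0.0], [-0.0, 0.0, -1.0]]
force: [-1.5, 0.9, -0.2]
gripper_width: 85.3
```

Request:
jog_arm(plan=[0,-0.002,0.167,0,0,0,0,0,-0.002,0.167,0,0,0,0,0,-0.002,0.167,0,0,0,0,0,-0.002,0.167,0,0,0,0])

```text
time: 37.63
ee_pos: [599.4, -44.3, 277.8]
tcp_rot: [[-1.0, -0.002, -0.002], [-0.002, 1.0, 0.0], [0.002, 0.0, -1.0]]
force: [-0.1, -0.3, 0.0]
gripper_width: 85.2
```

Request:
jog_arm(plan=[0,0,0,0,0,0,0.6,0,0,0,0,0,0,1,0,0,0,0,0,0,1,0,0,0,0,0,0,1,0,0,0,0,0,0,1])

```text
time: 38.05
ee_pos: [600.0, -45.7, 280.4]
tcp_rot: [[-1.0, -0.0, 0.004], [-0.0, 1.0, -0.001], [-0.004, -0.001, -1.0]]
force: [-2.2, 2.4, 8.0]
gripper_width: 48.2
```

Request:
jog_arm(plan=[0,0,0,0,0,0,1,0,0,0,0,0,0,1])

```text
time: 38.22
ee_pos: [599.9, -45.8, 280.4]
tcp_rot: [[-1.0, -0.0, 0.004], [-0.0, 1.0, -0.001], [-0.004, -0.001, -1.0]]
force: [-0.2, 1.6, 7.8]
gripper_width: 48.6
```

Request:
jog_arm(plan=[0,0,-0.36,0,0,0,1,0,0,-0.36,0,0,0,1,0,0,-0.36,0,0,0,1,0,0,-0.36,0,0,0,1,0,0,-0.36,0,0,0,1])

```text
time: 38.63
ee_pos: [599.6, -45.7, 428.2]
tcp_rot: [[-1.0, -0.0, 0.009], [-0.0, 1.0, -0.002], [-0.009, -0.002, -1.0]]
force: [0.1, -0.6, -3.9]
gripper_width: 48.0
```

Request:
jog_arm(plan=[0.139,0.421,0,0,0,0,1,0.139,0.421,0,0,0,0,1,0.139,0.421,0,0,0,0,1,0.139,0.421,0,0,0,0,1,0.139,0.421,0,0,0,0,1])

```text
time: 39.05
ee_pos: [541.6, 126.8, 421.4]
tcp_rot: [[-1.0, -0.003, -0.002], [-0.003, 1.0, 0.001], [0.002, 0.001, -1.0]]
force: [1.2, -1.0, -4.0]
gripper_width: 47.5
```

Request:
jog_arm(plan=[0.139,0.421,0,0,0,0,1,0.139,0.421,0,0,0,0,1,0.139,0.421,0,0,0,0,1,0.139,0.421,0,0,0,0,1,0.139,0.421,0,0,0,0,1])

```text
time: 39.47
ee_pos: [486.1, 295.2, 420.9]
tcp_rot: [[-1.0, -0.004, -0.002], [-0.004, 1.0, 0.001], [0.002, 0.001, -1.0]]
force: [1.1, -0.8, -3.4]
gripper_width: 47.9
```

Request:
jog_arm(plan=[0,0,0.285,0,0,0,1,0,0,0.285,0,0,0,1,0,0,0.285,0,0,0,1,0,0,0.285,0,0,0,1,0,0,0.285,0,0,0,1])

```text
time: 39.88
ee_pos: [488.0, 290.7, 306.8]
tcp_rot: [[-1.0, 0.0, -0.004], [0.0, 1.0, -0.002], [0.004, -0.002, -1.0]]
force: [1.0, 0.7, -2.6]
gripper_width: 47.9
```

Request:
jog_arm(plan=[0,0,0,0,0,0,1,0,0,0,0,0,0,1])

```text
time: 40.05
ee_pos: [489.2, 291.0, 310.3]
tcp_rot: [[-1.0, 0.0, 0.004], [0.0, 1.0, 0.001], [-0.004, 0.001, -1.0]]
force: [-0.5, -0.4, -4.2]
gripper_width: 48.1
```

Request:
jog_arm(plan=[0,0.0025,0.035,0,0,0,1,0,0.0025,0.05,0,0,0,1,0,0.0025,0.055,0,0,0,1,0,0.0025,0.057,0,0,0,1,0,0.0025,0.057,0,0,0,1])

```text
time: 40.47
ee_pos: [488.6, 291.9, 286.6]
tcp_rot: [[-1.0, 0.0, 0.002], [0.0, 1.0, -0.0], [-0.002, -0.0, -1.0]]
force: [-1.5, -0.7, 3.4]
gripper_width: 47.7
```

Request:
jog_arm(plan=[0,0,0,0,0,0,0,0,0,0,0,0,0,0,0,0,0,0,0,0,0,0,0,-0.02,0,0,0,0,0,0,-0.1,0,0,0,0])

```text
time: 40.88
ee_pos: [487.7, 291.6, 322.1]
tcp_rot: [[-1.0, 0.0, -0.007], [0.0, 1.0, -0.003], [0.007, -0.003, -1.0]]
force: [0.2, 0.5, 0.2]
gripper_width: 85.3
```

Request:
jog_arm(plan=[0,0,-0.2,0,0,0,0,0,0,-0.2,0,0,0,0,0,0,-0.2,0,0,0,0])

```text
time: 41.13
ee_pos: [488.7, 292.2, 413.6]
tcp_rot: [[-1.0, -0.0, 0.011], [-0.0, 1.0, 0.004], [-0.011, 0.004, -1.0]]
force: [-0.1, 0.2, -0.1]
gripper_width: 85.4
```

Request:
jog_arm(plan=[0.15,-0.4,0,0,0,0,0,0.15,-0.4,0,0,0,0,0,0.15,-0.4,0,0,0,0,0,0.15,-0.4,0,0,0,0,0,0.15,-0.4,0,0,0,0,0])

```text
time: 41.55
ee_pos: [426.1, 128.3, 406.3]
tcp_rot: [[-1.0, 0.003, 0.001], [0.003, 1.0, -0.002], [-0.001, -0.002, -1.0]]
force: [1.0, 0.4, 1.4]
gripper_width: 85.5
```

Request:
jog_arm(plan=[0,-0.4,0,0,0,0,0,0,-0.4,0,0,0,0,0,0,-0.4,0,0,0,0,0,0,-0.4,0,0,0,0,0,0,-0.4,0,0,0,0,0])

```text
time: 41.97
ee_pos: [428.6, -32.6, 405.9]
tcp_rot: [[-1.0, 0.005, 0.001], [0.005, 1.0, -0.002], [-0.001, -0.002, -1.0]]
force: [-0.3, -0.1, 0.3]
gripper_width: 85.2
```

```bash
python3 - <<'E'
from p2 import *
s=observe();print(s['time'],s['ee_pos'],s['force'])
a=grab('side','s13');b=grab('top','t13');b0=cv2.imread('pics/top0.png')
f=lambda im:cv2.convertScaleAbs(cv2.resize(im[170:280,140:250],(380,380),interpolation=2),alpha=1.4)
B=cv2.convertScaleAbs(cv2.resize(b[160:240,380:480],(400,200),interpolation=2),alpha=1.4)
A=cv2.resize(a[110:400,160:380],(400,400))
cv2.imwrite('pics/c13.png',np.hstack([np.vstack([f(b),np.zeros((20,380,3),np.uint8)]),A]))
def masks(h):
    H,S,V=[h[:,:,i].astype(int) for i in range(3)]
    return dict(red=((H<8)|(H>172))&(S>170),blue=(H>100)&(H<120)&(S>130),white=(S<60)&(V>110))
wt=dict(red=(170,210,215,250),blue=(198,235,188,222),white=(140,172,190,222))
for k in wt:
    r=[]
    for im in(b0,b):
        t=hsv(im);m=win(masks(t)[k],*wt[k]);V=t[:,:,2];th=dict(red=97,blue=89,white=132)[k]
        r.append(ray('top',*cv2.fitEllipse(big(m&(V>th)))[0],132)[:2])
    print(k,r[0].round(1),r[1].round(1),(r[1]-r[0]).round(1))
E
```

```text
41.9667 [428.62535405 -32.57209884 405.92935595] [-0.30355667 -0.11072939  0.31117336]
red [488.4 292.2] [487.4 292.5] [-1.   0.4]
blue [560.7 230.9] [560.4 230. ] [-0.3 -0.9]
white [552.5 370.4] [551.7 369.9] [-0.8 -0.5]
```

View pics/c13.png

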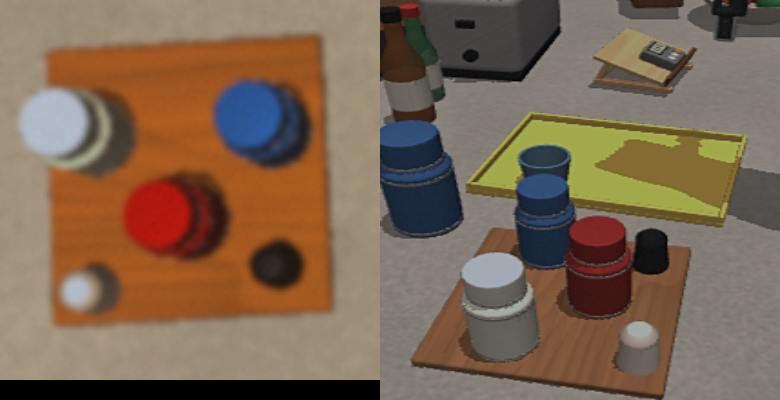

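All three canisters stand upright within about 1 mm of where they started. The timer is on the stand, and the shakers and cup haven't moved. I'll let the arm settle, then hand in.

Request:
jog_arm(plan=[0,0,0,0,0,0,0,0,0,0,0,0,0,0,0,0,0,0,0,0,0])

```text
time: 42.32
ee_pos: [428.4, -26.9, 405.5]
tcp_rot: [[-1.0, -0.002, 0.0], [-0.002, 1.0, -0.0], [-0.0, -0.0, -1.0]]
force: [-0.2, -0.5, 0.3]
gripper_width: 85.4
```

```bash
python3 -c "
from workcell import *
print(sign_off())"
```

```text
the job is handed in; nothing more can be done
None
```

The job is done and handed in at about 42 s; no verdict was reported. I moved the three canisters to the tray, laid the timer on the recipe stand, then put the canisters back on the board.

- **Canisters:** In the last top view they measured within about 1.3 mm of where they started (red −1.0/+0.4, blue −0.3/−0.9, white −0.8/−0.5 mm in x/y). The last side view shows them upright.
- **Timer:** It did not slide down to the ledge by itself after release; the side view showed a gap of roughly 5–6 mm. I nudged it down with shut fingers before moving any canister, until the arm felt 4.4 N at the spot where the ledge should stop it.
- **Checks that disagreed:** After the nudge the top camera put the timer at x ≈ 33.5 mm, against 31 mm when seated. That is inside the 25–39 mm limit, and I took the difference as camera bias. Sideways it was off by about 1 mm. I did not measure the timer again after returning the canisters, but the last side view shows it still on the stand.
- **Left alone:** The salt and pepper shakers and the cup look unmoved in the last pictures; I judged this by eye. The gripper ended open and clear of everything.

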